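# Rewind the label cartridge and take it out

### The job

Crank the label rewinder clockwise until the resistance suddenly drops away and stop there, well within half a turn, so that the tell-tale pin stays up. Then lift the freed cartridge straight out of its well, without forcing it against its catch, and set it gently upright on the bamboo turntable, fully on the plate. Leave everything else on the shelf where it is.

Things in the scene. Friction and masses are not known exactly. Their poses are not given: they have to be found in the camera images.
- rewinder: label-tape rewinder: grey metal box fixed to the shelf, 120 (x) x 240 (y) x 52 (z) mm, origin at the centre of its underside, its z up. The upright crank axis is at its own (0, +70 mm), the cartridge well at its own (0, -70 mm): an opening of 62 (x) x 40 (y) mm with its floor at 8 mm height.
- crank_axis (a point): point on the crank's upright axis, on the box's top face. Clockwise seen from above rewinds (it stops backwards). The knob drags steadily at 8 to 12 N; after 1 to 3.3 turns (varies) the tape end comes free: the drag stiffens, up to 20 N, for a sixth of a turn, then falls at once to 1 N, and the catch that locks the cartridge springs back. There is no other sign.
- crank_knob: black round upright knob on the end of the flat steel crank arm, 18 mm across, 36 mm tall, origin at the centre of its underside, 68 mm above the shelf and 40 mm from the crank axis (the arm's top is at 66 mm). It spins freely on its own upright pin, so a gripper that holds it need not turn, and has play: 4 mm either way along the arm against a 1.2 N per mm spring, 4 mm upwards. Its starting direction from the axis varies.
- tape_pin (a joint): steel tell-tale pin, 8 mm across, standing 10 mm proud of the box's top at the rewinder's own (-45, 0) mm; value = how far (m) it is drawn down. It stays at 0 until the crank is about 0.4 turn past the point where the drag falls; then it goes down 5 mm per turn and does not come back (1.5 mm down is too far): the tape end is lost in the cartridge.
- cartridge: closed white plastic tape cartridge, 56 (x) x 34 (y) x 90 (z) mm, about 0.12 kg, origin at the centre of its underside, axes at the start as the rewinder's. It stands in the well with 3 mm play all round, its upper 46 mm out of the box; a lift of 50 mm straight up clears the well. Before the drag has fallen a steel bolt stops it after 3 mm of lift.
- turntable: bamboo lazy susan turntable; origin at the centre of its underside. Its round plate is 190 mm across, turns easily, top face 26 mm above the shelf.
- turntable_top (a point): centre of the turntable plate's top face
- honey_jar: bystander: empty clear glass honey jar, 76 mm across, 98 mm tall, origin at the centre of its underside; leave it alone
- bottle_cap: bystander: black plastic bottle cap, 34 mm across, 16 mm tall, origin at the centre of its underside; leave it alone
- tin: bystander: closed flat aluminium tin, 71 mm across, 44 mm tall, origin at the centre of its underside; leave it alone
- perfume: bystander: glass perfume bottle, 34 x 52 mm, 86 mm tall, with a metal press-button sprayer on top, origin at the centre of its underside; leave it alone
- dropper: bystander: small amber glass bottle with black cap, 34 mm across, 85 mm tall, origin at the centre of its underside; leave it alone
- ramekin: bystander: white ceramic bowl, 76 mm across, 40 mm tall, origin at the centre of its underside; leave it alone
- core: bystander: short cardboard core tube, 52 mm across, 24 mm tall, origin at the centre of its underside; leave it alone
Things that resemble listed ones, but are neither listed nor needed, are in the scene too. What is shaped like the cartridge but red is not meant.

How it is judged:
By the outcome, as a careful person would: the job done as asked, in the order asked, and still so for the second after the job is handed in, with the robot touching nothing.
It also fails if it takes over 72 s, if anything falls off the work surface, if the arm or the gripper's body presses on something with over 40 N, if the wrist force passes 120 N, or if a joint passes its speed limit or range.

### The arm

A 6-joint arm with a two-finger parallel gripper is mounted at the origin on the work surface. World frame = base frame: x ahead of the robot, y to its left, z up, the work surface at z = 0. Lengths are in m, angles in degrees, forces in N, time in s.
With the tool pointing down it reaches from about 0.275 to 0.725 m from the base axis. Payload 5.6 kg.
Tool frame: the origin (TCP) lies midway between the tips of the shut fingers; the grasp point (between the pads) lies env.grip_depth behind it (env.grip_depth is the distance from the TCP to the grasp point, in m); z points along the fingers, y is the direction in which the jaws open and shut (so a half turn about z gives the same grasp; the last joint's range is limited). The gripper opens to 85 mm and grips with 20 to 120 N. Pads are 22 mm wide; open, the fingers measure 114 mm over their backs; the gripper's body (76 mm by 85 mm) begins 54 mm behind the grasp point. The pads swing forward as they close: fully open they stand 13 mm farther back than shut.
Start: joints at [-51.704, 14.616, 6.199, 0, -81.583, -16.306], TCP at [0.206, -0.51, 0.231] pointing down, gripper open.
Joint ranges: [-168.99, 168.99], [-69.2, 112.95], [-62.41, 85.93], [-164.36, 98.24], [-168.68, -3.75], [-174.98, 174.98]. Speed limits (degrees/s): [147.25, 147.25, 180, 180, 180, 180].

### API

Orientations are given as a 3x3 rotation matrix whose columns are the frame's x, y, z axes.
In Python, from station import status, get_image, env gives the robot as it stands.
- The arm moves only by the tool apply_moves, never from a script. Its argument "plan" is a list that holds one entry, the list of rows, each a list of 4 numbers: the shift along the tool's x, y, z in units of 40 mm (1.0 is 40 mm), then the turn about the tool's z in units of 5 degrees (1.0 is 5 degrees). In form: [[[x, y, z, twist], ...]]. A call has 1 to 10 rows; each row is the pose to reach, as a shift and turn from the pose measured when the call began, along the tool's axes at that moment; what a row does not reach only later rows make up. A row lasts 1/12 s, in which the tool goes at most 41.7 mm and 7.16 degrees, less where a joint would pass 70% of its speed; a pose out of reach is approached as far as the arm can. A call with a gripper value outside its range is refused whole. "claw" is the closure, from -1 (fully open) to 1 (shut), set as the call begins (left out, the last holds). The fingers move at their own pace and stop on an object; "grip_force" is the grip in N (left out, the last holds). Time passes only in rows, so rows that repeat a pose let the fingers close. It gives the time, the measured TCP pose, the force and the opening at its end, in the units of the state.
- status.get_state(): the state, without advancing time (a new reading comes with each control period).
- get_image(name): name is "scene" or "top" or "wrist"; returns a dict with "color" (400x640x3 uint8, blue, green, red), "intrinsics" (3x3 intrinsics, pixels), "rvec" (rotation vector, rad) and "tvec" (3), from world to camera coordinates, as OpenCV has them; the wrist camera has in their place "T_tool_cam" (4x4, takes a point from camera to tool coordinates, whose origin is the TCP and whose axes are the flange's). Camera axes: x right, y down, z forward; pixel columns grow to the right and rows downward; lengths in m; the calibration is good to about 2 mm. A picture is of the moment at which its call begins: read the wrist's pose just before it. There is no depth.
- env.finish_job(): hands the job in, once; it reports no verdict.
The state is a dict: "clock": time; "joint_positions": joint angles; "joint_vel": joint speeds; "joint_torque": joint torques, N m; "tcp_pos": TCP position; "tcp_rot": TCP orientation; "force": force on the tool from outside, world axes, zero at the start; "ft_torque": the same for the moment, N m; "finger_gap": finger opening in m.
Only numpy, scipy, OpenCV 4.12 (cv2) and the standard library are available. Lean on these libraries where they do the work, as an engineer would, in place of code of your own. Each camera call takes 0.05 s, during which the arm holds its last target.

## Working session

There is one attempt and no reset: what is moved stays moved. The work goes in short steps, Python scripts to look and compute and a tool call to move; the robot and the scene stay as the last step left them, time stands still between calls to the robot, and variables do not carry over. Pictures are saved under pics/ and viewed, and the job is handed in when it is done.

Besides the shell and the picture viewer there is one more tool, called after ">>>" by a JSON object that holds its "op" and its "data", one argument or row to a line. apply_moves: Moves the arm, as the interface text tells. Its arguments: {"type":"object","properties":{"plan":{"type":"array","items":{"type":"array","items":{"type":"array","items":{"type":"number"}}}},"claw":{"type":"number"},"grip_force":{"type":"number"}},"required":["plan"]}

```bash
ls; mkdir -p pics; python3 - <<'E'
from station import status,get_image,env
import cv2
print(status.get_state()); print(env.grip_depth)
for n in("scene","top","wrist"):
    g=get_image(n); cv2.imwrite(f"pics/{n}0.png",g["color"]); print({k:v for k,v in g.items() if k!="color"})
E
```

```text
pics
{'clock': 0.0, 'joint_positions': array([-5.17027724e+01,  1.46509147e+01,  6.13040676e+00, -2.79604057e-02,
       -8.15830387e+01, -1.63068522e+01]), 'joint_vel': array([-0.10513273, -0.00238696, -0.06513609, -0.00507776, -0.01178361,
        0.07056974]), 'joint_torque': array([ 1.69906187e-03, -3.86634958e+01,  2.37938601e+01,  5.36542878e+00,
       -6.15712910e-03,  5.60463513e-05]), 'tcp_pos': array([ 0.20582135, -0.50949519,  0.23041156]), 'tcp_rot': array([[-9.27273660e-01, -3.74383506e-01, -7.41141749e-04],
       [-3.74384237e-01,  9.27272071e-01,  1.71748769e-03],
       [ 4.42409808e-05,  1.87005289e-03, -9.99998250e-01]]), 'force': array([0.5389321 , 0.28646937, 0.44230427]), 'ft_torque': array([-0.01166011, -0.01940756, -0.00767476]), 'finger_gap': 0.08523715320660302}
0.0187
{'intrinsics': array([[400.4124752 ,   0.        , 311.48658835],
       [  0.        , 400.4124752 , 200.52855411],
       [  0.        ,   0.        ,   1.        ]]), 'rvec': array([ 2.25206751,  0.57120863, -0.25483816]), 'tvec': array([-0.50254713, -0.14447203,  1.04087816])}
{'intrinsics': array([[446.4111101 ,   0.        , 321.87292873],
       [  0.        , 446.4111101 , 201.69380475],
       [  0.        ,   0.        ,   1.        ]]), 'rvec': array([ 2.11238121, -2.16939307,  0.16898597]), 'tvec': array([0.01596417, 0.60004601, 1.09380051])}
{'intrinsics': array([[295.79006705,   0.        , 317.63499163],
       [  0.        , 295.79006705, 199.69874841],
       [  0.        ,   0.        ,   1.        ]]), 'T_tool_cam': array([[-6.24510378e-04, -9.55543835e-01, -2.94848417e-01,
         7.49436856e-02],
       [ 9.99999794e-01, -6.40425927e-04, -4.25818914e-05,
         6.96313624e-04],
       [-1.48139707e-04, -2.94848383e-01,  9.55544038e-01,
        -1.42218240e-01],
       [ 0.00000000e+00,  0.00000000e+00,  0.00000000e+00,
         1.00000000e+00]])}
```

View pics/scene0.png

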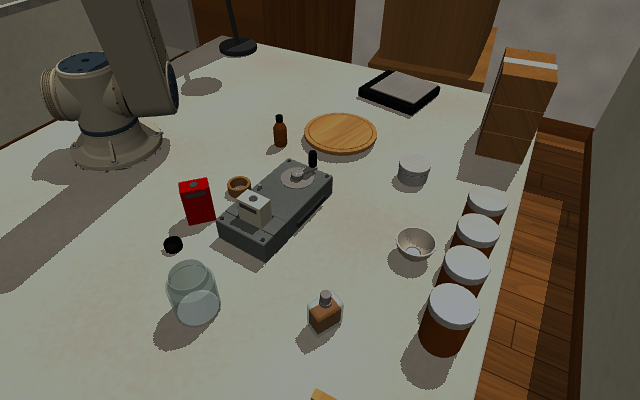

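View pics/top0.png

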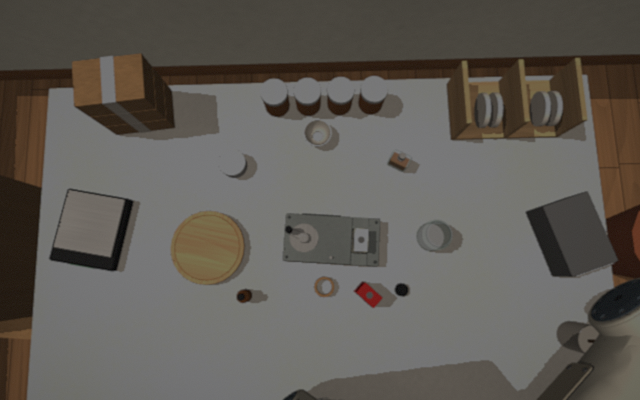

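View pics/wrist0.png

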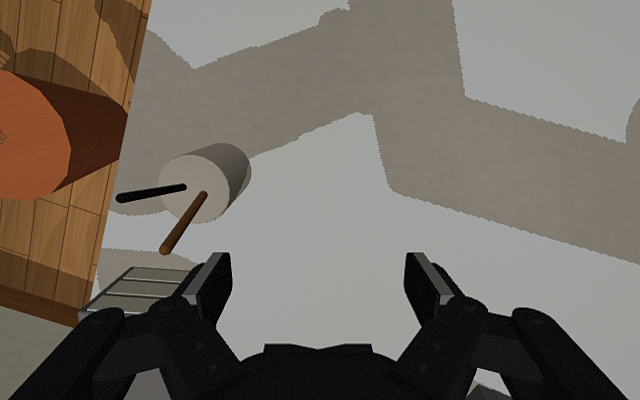

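The top view shows the rewinder at about (284-380, 213-266), with the knob at (289,230) and the cartridge at (361,240). The turntable is at (208,247). I'll zoom in and set up helpers.

```bash
cat > h.py <<'E'
import numpy as np,cv2
from station import status,get_image,env
def ray(g,uv,T=None):
    K=g["intrinsics"]; d=np.linalg.inv(K)@np.array([uv[0],uv[1],1.])
    if "rvec" in g:
        R=cv2.Rodrigues(np.array(g["rvec"]))[0]; return -R.T@g["tvec"],R.T@d
    s=T; M=g["T_tool_cam"]; R=s["tcp_rot"]
    return s["tcp_pos"]+R@M[:3,3], R@M[:3,:3]@d
def at(g,uv,z,T=None):
    o,d=ray(g,uv,T); return o+d*(z-o[2])/d[2]
def proj(g,P,s=None):
    P=np.atleast_2d(np.array(P,float))
    if "rvec" in g: return cv2.projectPoints(P,np.array(g["rvec"]),np.array(g["tvec"]),g["intrinsics"],None)[0][:,0]
    M=g["T_tool_cam"]; pt=(P-s["tcp_pos"])@s["tcp_rot"]; c=(pt-M[:3,3])@M[:3,:3]; q=c@g["intrinsics"].T; return q[:,:2]/q[:,2:]
E
python3 - <<'E'
from h import *
g=get_image("top"); c=g["color"]
cv2.imwrite("pics/t1.png",cv2.resize(c[180:310,160:420],None,fx=3,fy=3,interpolation=cv2.INTER_CUBIC))
g2=get_image("scene"); cv2.imwrite("pics/s1.png",cv2.resize(g2["color"][80:280,160:400],None,fx=3,fy=3,interpolation=cv2.INTER_CUBIC))
for uv,z in [((208,247),.026),((285,213),.052),((380,218),.052),((378,266),.052),((283,263),.052),((289,230),.104),((361,240),.09),((303,238),.06)]: print(uv,at(g,uv,z).round(4))
E
```

```text
(208, 247) [0.4939 0.2947 0.026 ]
(285, 213) [0.573  0.0942 0.052 ]
(380, 218) [ 0.5538 -0.1458  0.052 ]
(378, 266) [ 0.4339 -0.1352  0.052 ]
(283, 263) [0.4476 0.1009 0.052 ]
(289, 230) [0.5246 0.081  0.104 ]
(361, 240) [ 0.497  -0.0922  0.09  ]
(303, 238) [0.5078 0.0495 0.06  ]
```

View pics/t1.png

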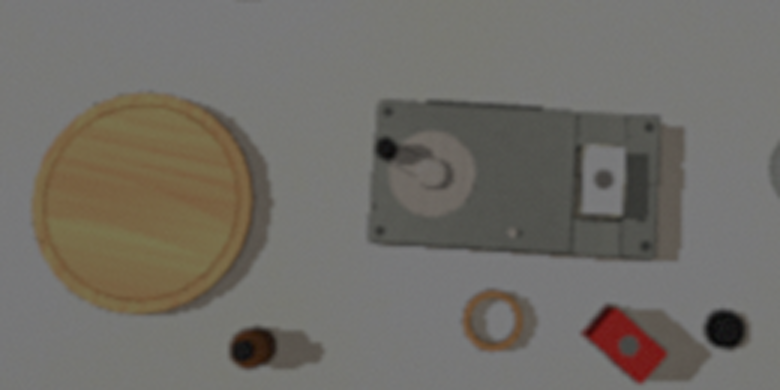

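View pics/s1.png

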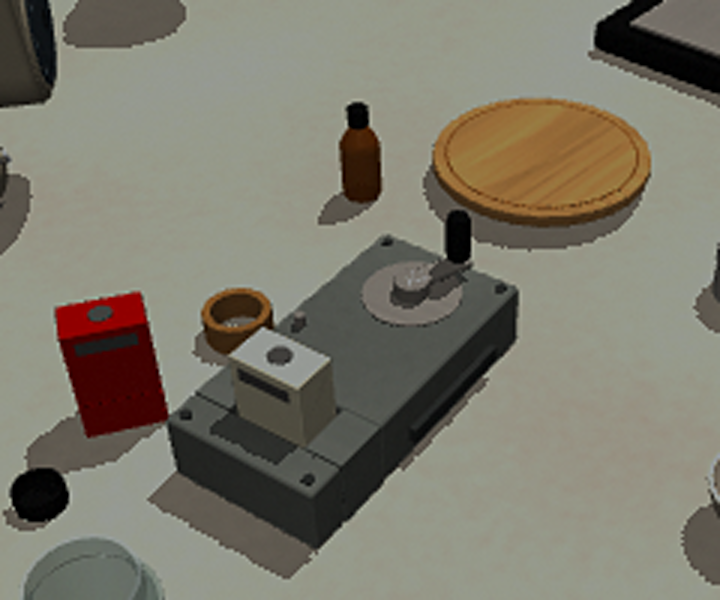

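```bash
cat > fit.py <<'E'
from h import *
from scipy.optimize import least_squares
gt=get_image("top"); gs=get_image("scene")
ct=lambda x,y:((x+.5)/3-.5+160,(y+.5)/3-.5+180)
cs=lambda x,y:((x+.5)/3-.5+160,(y+.5)/3-.5+80)
L=np.array([[.06,.12,.052],[.06,-.12,.052],[-.06,-.12,.052],[-.06,.12,.052]])
T=[ct(379,101),ct(660,117),ct(657,260),ct(369,241)]
S=[cs(518,291),cs(318,497),cs(170,425),cs(386,236)]
def W(p,L):
    a=p[2]; R=np.array([[np.cos(a),-np.sin(a),0],[np.sin(a),np.cos(a),0],[0,0,1]]); return L@R.T+[p[0],p[1],0]
for sel in("t","s","ts"):
    f=lambda p:np.concatenate(([ (proj(gt,W(p,L))-T).ravel()] if "t" in sel else [])+([(proj(gs,W(p,L))-S).ravel()] if "s" in sel else []))
    r=least_squares(f,[.5,-.02,0]); p=r.x; print(sel,p[:2].round(4),np.degrees(p[2]).round(2),abs(r.fun).max().round(2))
P=W(p,np.array([[0,.07,.052],[0,-.07,0.09],[-.045,0,.062]])); print(P.round(4))
k=at(gt,ct(386,148),.104); print("knob top",k.round(4), at(gs,cs(458,213),.104).round(4), 'dist',np.linalg.norm(k[:2]-P[0,:2]))
print("cart",at(gt,ct(603,180),.09).round(4),at(gs,cs(280,356),.09).round(4))
print("tt",at(gt,ct(142,203),.026).round(4), at(gs,cs(542,157),.026).round(4))
E
python3 fit.py
```

```text
t [ 0.5031 -0.0221] -4.91 0.75
s [ 0.507  -0.0218] -4.04 1.34
ts [ 0.5053 -0.0216] -4.39 1.7
[[ 0.5107  0.0482  0.052 ]
 [ 0.5    -0.0914  0.09  ]
 [ 0.4604 -0.0182  0.062 ]]
knob top [0.527  0.0825 0.104 ] [0.5264 0.0878 0.104 ] dist 0.03802514969382435
cart [ 0.4978 -0.0914  0.09  ] [ 0.4922 -0.0831  0.09  ]
tt [0.4931 0.2972 0.026 ] [0.4981 0.2925 0.026 ]
```

```bash
cat >> h.py <<'E'
def units(target,yawdeg=None,s=None):
    """yawdeg: world angle of tool y axis wanted"""
    s=s or status.get_state(); R=s["tcp_rot"]; d=R.T@(np.array(target)-s["tcp_pos"])/.04
    y=np.degrees(np.arctan2(R[1,1],R[0,1])); tw=0 if yawdeg is None else -(((yawdeg-y)+180)%360-180)/5
    return d.round(3),round(tw,3)
def st():
    s=status.get_state(); R=s["tcp_rot"]; print(round(s["clock"],2),"tcp",s["tcp_pos"].round(4),"yaw",np.degrees(np.arctan2(R[1,1],R[0,1])).round(2),"z",R[:,2].round(4),"F",s["force"].round(2),"gap",round(s["finger_gap"],4)); return s
E
python3 -c "
from h import *
print(units([.50,.03,.24],85.6))"
```

```text
(array([-11.87 ,   9.763,  -0.219]), np.float64(5.278))
```

>>> {"op": "apply_moves", "data": {
  "plan": [
    [[-11.87, 9.76, -0.2, 5.28], [-11.87, 9.76, -0.2, 5.28], [-11.87, 9.76, -0.2, 5.28], [-11.87, 9.76, -0.2, 5.28], [-11.87, 9.76, -0.2, 5.28], [-11.87, 9.76, -0.2, 5.28], [-11.87, 9.76, -0.2, 5.28], [-11.87, 9.76, -0.2, 5.28], [-11.87, 9.76, -0.2, 5.28], [-11.87, 9.76, -0.2, 5.28]]
  ],
  "claw": 0.1
}}

```text
clock: 1.18
tcp_pos: [0.3966, -0.1596, 0.2369]
tcp_rot: [[-0.997, 0.077, 0.001], [0.077, 0.997, 0.0], [-0.001, 0.0, -1.0]]
force: [1.0, -1.1, 0.1]
finger_gap: 0.0383
```

```bash
python3 -c "
from h import *
st();print(units([.50,.03,.24],85.6))"
```

```text
1.18 tcp [ 0.3966 -0.1596  0.2369] yaw 85.59 z [ 8.e-04  4.e-04 -1.e+00] F [ 1.01 -1.08  0.08] gap 0.0383
(array([-2.214,  4.925, -0.073]), np.float64(-0.002))
```

>>> {"op": "apply_moves", "data": {
  "plan": [
    [[-2.2, 4.9, 0, 0], [-2.2, 4.9, 0, 0], [-2.2, 4.9, 0, 0], [-2.2, 4.9, 0, 0], [-2.2, 4.9, 0, 0], [-2.2, 4.9, 0, 0], [-2.2, 4.9, 0, 0], [-2.2, 4.9, 0, 0]]
  ]
}}

```text
clock: 1.85
tcp_pos: [0.4992, 0.0293, 0.2368]
tcp_rot: [[-0.997, 0.076, 0.0], [0.076, 0.997, -0.0], [-0.0, -0.0, -1.0]]
force: [0.4, 0.0, -0.0]
finger_gap: 0.0386
```

```bash
python3 -c "
from h import *
s=st();g=get_image('wrist');cv2.imwrite('pics/w1.png',g['color'])
import pickle;pickle.dump((s,g),open('w1.pkl','wb'))
P=[[.5107,.0482,.052],[.527,.0825,.104],[.498,-.0914,.09]]
print(proj(g,P,s))"
```

```text
1.85 tcp [0.4992 0.0293 0.2368] yaw 85.66 z [ 0.e+00 -1.e-04 -1.e+00] F [ 0.4   0.04 -0.04] gap 0.0386
[[334.31026607 186.61760651]
 [372.82953107 213.3116496 ]
 [198.47294563 194.1386822 ]]
```

View pics/w1.png

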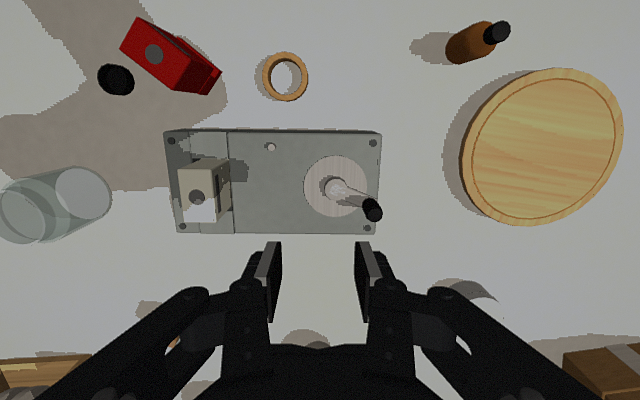

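```bash
python3 -c "
from h import *
import pickle
s,g=pickle.load(open('w1.pkl','rb'))
cv2.imwrite('pics/w1z.png',cv2.resize(g['color'][115:245,155:395],None,fx=3.3,fy=3.3,interpolation=cv2.INTER_CUBIC))"
```

```text
(no output)
```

View pics/w1z.png

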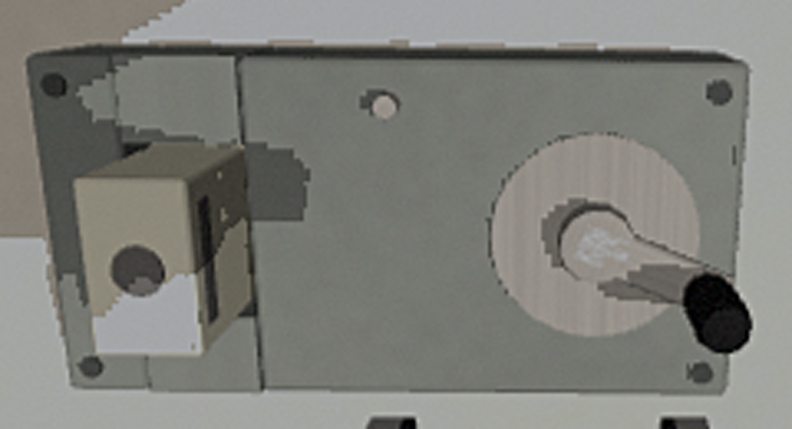

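```bash
cat > f2.py <<'E'
exec(open('fit.py').read().split("for sel")[0])
import pickle
s,g=pickle.load(open('w1.pkl','rb'))
cw=lambda x,y:((x+.5)/3.3-.5+155,(y+.5)/3.3-.5+115)
Wp=[cw(727,388),cw(72,388),cw(30,57),cw(747,65)]
f0=lambda p:(proj(g,W(p,L),s)-Wp).ravel()
r=least_squares(f0,[.5,-.02,0]);p=r.x;print("w",p[:2].round(4),np.degrees(p[2]).round(2),r.fun.round(1))
f=lambda p:np.concatenate([f0(p),(proj(gt,W(p,L))-T).ravel(),(proj(gs,W(p,L))-S).ravel()])
r=least_squares(f,p);p=r.x;print("all",p[:2].round(4),np.degrees(p[2]).round(2),r.fun.round(1))
print("axis,cart,pin",W(p,np.array([[0,.07,.052],[0,-.07,0.09],[-.045,0,.062]])).round(4))
print("disc",at(g,cw(596,235),.0525,s).round(4),"hub",at(g,cw(600,245),.067,s).round(4),"knob",at(g,cw(724,325),.104,s).round(4),"cart",at(g,cw(137,270),.09,s).round(4),[at(g,cw(*q),.09,s).round(4) for q in [(77,180),(186,180),(203,354),(96,352)]],"pin",at(g,cw(384,107),.062,s).round(4))
E
python3 f2.py
```

```text
w [ 0.5044 -0.02  ] -4.78 [ 1.   2.6 -0.5  1.3 -2.7 -0.8  2.2 -1.7]
all [ 0.5047 -0.0205] -4.65 [ 0.8  2.6 -0.7  1.7 -3.1 -0.3  1.7 -1.7 -1.  -0.8 -0.  -1.  -0.7 -0.8
 -1.   0.2  0.9 -1.6 -1.4  0.3 -1.7 -1.6 -0.3 -1.2]
axis,cart,pin [[ 0.5103  0.0493  0.052 ]
 [ 0.499  -0.0902  0.09  ]
 [ 0.4598 -0.0168  0.062 ]]
disc [0.5098 0.0493 0.0525] hub [0.5095 0.0498 0.067 ] knob [0.5269 0.0837 0.104 ] cart [ 0.5003 -0.0942  0.09  ] [array([ 0.471 , -0.1066,  0.09  ]), array([ 0.4735, -0.074 ,  0.09  ]), array([ 0.5293, -0.0788,  0.09  ]), array([ 0.5261, -0.1125,  0.09  ])] pin [ 0.4596 -0.0167  0.062 ]
```

```bash
python3 -c "
from h import *
print(units([.527,.0843,.14],85.4),units([.527,.0843,.077],85.4))"
```

```text
(array([-0.587,  1.457,  2.435]), np.float64(0.025)) (array([-0.585,  1.456,  4.01 ]), np.float64(0.025))
```

>>> {"op": "apply_moves", "data": {
  "plan": [
    [[-0.585, 1.456, 0.6, 0], [-0.585, 1.456, 1.5, 0], [-0.585, 1.456, 2.4, 0], [-0.585, 1.456, 2.4, 0], [-0.585, 1.456, 2.9, 0], [-0.585, 1.456, 3.3, 0], [-0.585, 1.456, 3.7, 0], [-0.585, 1.456, 4.0, 0], [-0.585, 1.456, 4.0, 0]]
  ]
}}

```text
clock: 2.75
tcp_pos: [0.5261, 0.0827, 0.0771]
tcp_rot: [[-0.997, 0.08, -0.001], [0.08, 0.997, -0.001], [0.001, -0.001, -1.0]]
force: [-0.3, 0.1, 0.6]
finger_gap: 0.0384
```

```bash
python3 -c "
from h import *
s=st();g=get_image('wrist');cv2.imwrite('pics/w2.png',g['color'][100:400,150:550]);g=get_image('scene');cv2.imwrite('pics/s2.png',cv2.resize(g['color'][80:280,160:400],None,fx=2.5,fy=2.5))"
```

```text
2.75 tcp [0.5261 0.0827 0.0771] yaw 85.43 z [-1.e-03 -7.e-04 -1.e+00] F [-0.25  0.12  0.58] gap 0.0384
```

View pics/w2.png

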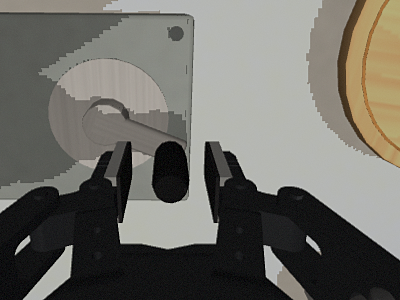

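View pics/s2.png

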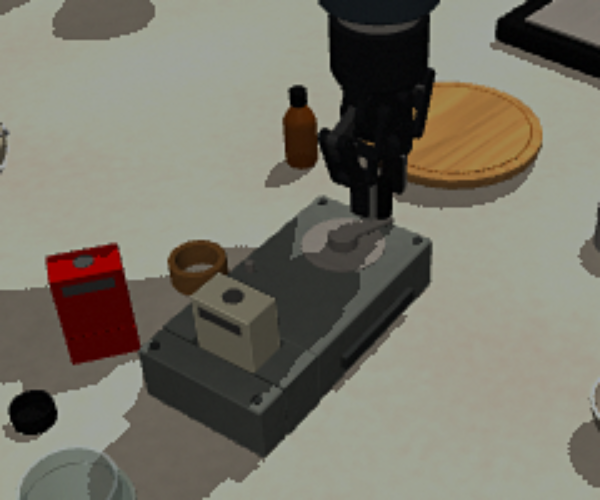

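>>> {"op": "apply_moves", "data": {
  "plan": [
    [[0, 0, 0, 0], [0, 0, 0, 0], [0, 0, 0, 0], [0, 0, 0, 0], [0, 0, 0, 0]]
  ],
  "claw": 1,
  "grip_force": 60
}}

```text
clock: 3.27
tcp_pos: [0.5293, 0.0837, 0.0815]
tcp_rot: [[-0.997, 0.078, 0.007], [0.078, 0.997, 0.001], [-0.007, 0.002, -1.0]]
force: [-0.9, -0.1, 6.8]
finger_gap: 0.0155
```

```bash
cat >> h.py <<'E'
AX=np.array([.510,.0492])
def arc(step,n=10,r=.04,lead=0.0):
    """n rows clockwise from current angle by step deg each"""
    s=st(); R=s["tcp_rot"]; p=s["tcp_pos"]; v=p[:2]-AX; a0=np.arctan2(v[1],v[0]); r0=np.hypot(*v)
    t=np.array([np.sin(a0),-np.cos(a0)]) # cw tangent
    print("ang",np.degrees(a0).round(1),"r",r0.round(4),"Ftan",(s["force"][:2]@t).round(2),"Frad",(s["force"][:2]@v/r0).round(2))
    rows=[]
    for i in range(1,n+1):
        a=a0-np.radians(step*i); q=np.array([*(AX+r*np.array([np.cos(a),np.sin(a)])),.0775])
        rows.append([float(x) for x in (R.T@(q-p)/.04).round(2)]+[0])
    print(rows)
E
python3 -c "
from h import *
arc(6)"
```

```text
3.27 tcp [0.5293 0.0837 0.0815] yaw 85.51 z [ 0.0071  0.001  -1.    ] F [-0.91 -0.11  6.83] gap 0.0155
ang 60.8 r 0.0395 Ftan -0.74 Frad -0.54
[[-0.1, -0.04, 0.1, 0], [-0.18, -0.1, 0.1, 0], [-0.26, -0.16, 0.1, 0], [-0.34, -0.24, 0.1, 0], [-0.4, -0.32, 0.1, 0], [-0.46, -0.41, 0.1, 0], [-0.51, -0.5, 0.1, 0], [-0.54, -0.6, 0.1, 0], [-0.57, -0.7, 0.1, 0], [-0.58, -0.81, 0.1, 0]]
```

```bash
python3 -c "
from h import *
s=st();g=get_image('wrist');cv2.imwrite('pics/w3.png',cv2.resize(g['color'][150:350,200:450],None,fx=3,fy=3));g=get_image('scene');cv2.imwrite('pics/s3.png',cv2.resize(g['color'][80:200,250:400],None,fx=4,fy=4))"
```

```text
3.27 tcp [0.5293 0.0837 0.0815] yaw 85.51 z [ 0.0071  0.001  -1.    ] F [-0.91 -0.11  6.83] gap 0.0155
```

View pics/w3.png

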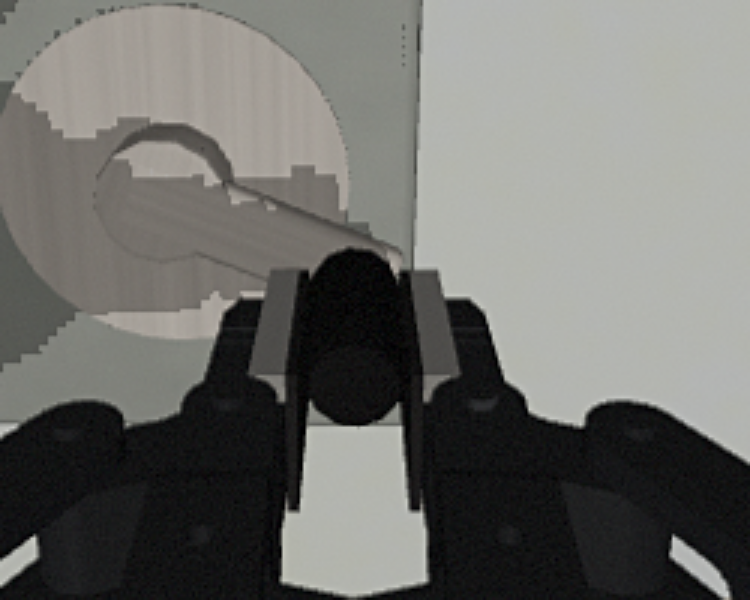

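View pics/s3.png

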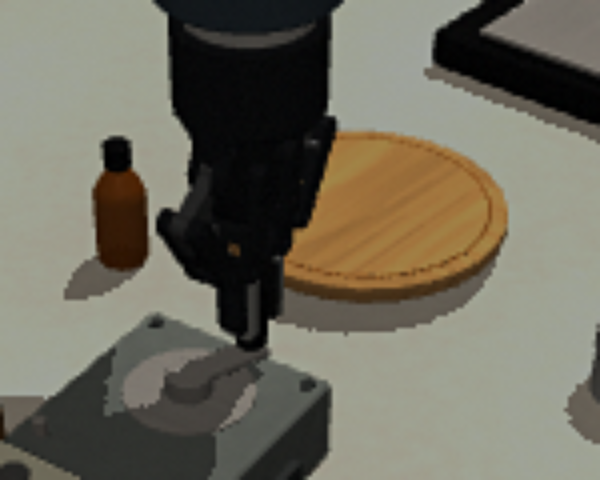

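>>> {"op": "apply_moves", "data": {
  "plan": [
    [[-0.1, -0.04, 0, 0], [-0.18, -0.1, 0, 0], [-0.26, -0.16, 0, 0], [-0.34, -0.24, 0, 0], [-0.4, -0.32, 0, 0], [-0.46, -0.41, 0, 0], [-0.51, -0.5, 0, 0], [-0.54, -0.6, 0, 0], [-0.57, -0.7, 0, 0], [-0.58, -0.81, 0, 0]]
  ]
}}

```text
clock: 4.2
tcp_pos: [0.5505, 0.0496, 0.0817]
tcp_rot: [[-0.997, 0.078, 0.008], [0.078, 0.997, 0.002], [-0.008, 0.002, -1.0]]
force: [0.3, 1.7, -1.3]
finger_gap: 0.0158
```

```bash
sed -i 's/,.0775\])/,p[2]])/' h.py; python3 -c "
from h import *
arc(8)"
```

```text
4.2 tcp [0.5505 0.0496 0.0817] yaw 85.52 z [ 0.0082  0.0016 -1.    ] F [ 0.35  1.67 -1.35] gap 0.0158
ang 0.5 r 0.0405 Ftan -1.67 Frad 0.36
[[0.01, -0.14, -0.0, 0], [0.03, -0.28, -0.0, 0], [0.06, -0.41, -0.0, 0], [0.12, -0.54, -0.0, 0], [0.19, -0.66, -0.0, 0], [0.28, -0.77, -0.0, 0], [0.38, -0.87, -0.0, 0], [0.49, -0.95, -0.01, 0], [0.62, -1.01, -0.01, 0], [0.75, -1.05, -0.01, 0]]
```

```bash
python3 -c "
from h import *
s=st();g=get_image('wrist');cv2.imwrite('pics/w4.png',cv2.resize(g['color'][100:350,200:450],None,fx=2.4,fy=2.4))"
```

```text
4.2 tcp [0.5505 0.0496 0.0817] yaw 85.52 z [ 0.0082  0.0016 -1.    ] F [ 0.35  1.67 -1.35] gap 0.0158
```

View pics/w4.png

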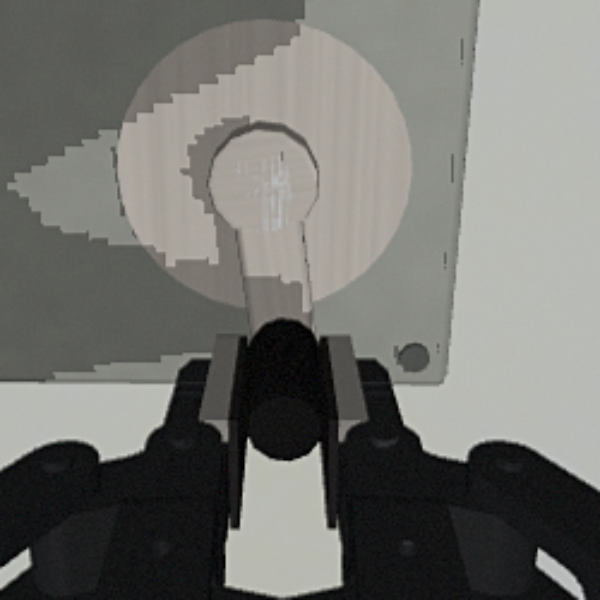

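>>> {"op": "apply_moves", "data": {
  "plan": [
    [[0.01, -0.14, 0, 0], [0.03, -0.28, 0, 0], [0.06, -0.41, 0, 0], [0.12, -0.54, 0, 0], [0.19, -0.66, 0, 0], [0.28, -0.77, 0, 0], [0.38, -0.87, 0, 0], [0.49, -0.95, 0, 0], [0.62, -1.01, 0, 0], [0.75, -1.05, 0, 0]]
  ]
}}

```text
clock: 5.08
tcp_pos: [0.5171, 0.0083, 0.0818]
tcp_rot: [[-0.997, 0.078, 0.009], [0.078, 0.997, -0.0], [-0.009, 0.0, -1.0]]
force: [4.3, 1.4, 0.1]
finger_gap: 0.0152
```

```bash
python3 -c "
from h import *
arc(8); s=status.get_state();print(s['joint_vel'].round(2),s['joint_torque'].round(2),s['ft_torque'].round(2))"
```

```text
5.08 tcp [0.5171 0.0083 0.0818] yaw 85.52 z [ 8.9e-03 -3.0e-04 -1.0e+00] F [4.33 1.43 0.11] gap 0.0152
ang -80.2 r 0.0415 Ftan -4.51 Frad -0.67
[[0.15, 0.01, -0.0, 0], [0.29, 0.01, -0.0, 0], [0.42, 0.02, -0.0, 0], [0.56, 0.05, -0.0, 0], [0.69, 0.11, -0.01, 0], [0.81, 0.17, -0.01, 0], [0.92, 0.26, -0.01, 0], [1.02, 0.36, -0.01, 0], [1.1, 0.47, -0.01, 0], [1.17, 0.59, -0.01, 0]]
[ 1.05 -6.59 -9.42  0.09  2.61 -0.84] [ -0.78 -36.39  18.31   4.25  -1.9    0.05] [ 0.5  -1.59  0.05]
```

>>> {"op": "apply_moves", "data": {
  "plan": [
    [[0.15, 0.01, 0, 0], [0.29, 0.01, 0, 0], [0.42, 0.02, 0, 0], [0.56, 0.05, 0, 0], [0.69, 0.11, 0, 0], [0.81, 0.17, 0, 0], [0.92, 0.26, 0, 0], [1.02, 0.36, 0, 0], [1.1, 0.47, 0, 0], [1.17, 0.59, 0, 0]]
  ]
}}

```text
clock: 5.92
tcp_pos: [0.4715, 0.0353, 0.0814]
tcp_rot: [[-0.997, 0.078, 0.008], [0.078, 0.997, -0.001], [-0.008, -0.001, -1.0]]
force: [0.6, -2.9, 3.3]
finger_gap: 0.0155
```

```bash
sed -i 's/    rows=\[\]/    M=s["ft_torque"]; print("Mtan",(np.array([-M[1],M[0]])@t).round(2),"Mrad",(np.array([-M[1],M[0]])@v\/r0).round(2)); rows=[]/' h.py; python3 -c "
from h import *
arc(6); s=status.get_state();print(s['joint_vel'].round(2),s['joint_torque'].round(2),s['ft_torque'].round(2))"
```

```text
5.92 tcp [0.4715 0.0353 0.0814] yaw 85.53 z [ 0.0081 -0.0014 -1.    ] F [ 0.57 -2.9   3.33] gap 0.0155
ang -160.1 r 0.0409 Ftan -2.92 Frad 0.45
Mtan -1.1 Mrad -0.45
[[0.02, 0.11, -0.0, 0], [0.04, 0.21, -0.0, 0], [0.06, 0.31, -0.0, 0], [0.07, 0.42, -0.0, 0], [0.06, 0.52, -0.0, 0], [0.05, 0.62, -0.0, 0], [0.02, 0.72, -0.0, 0], [-0.02, 0.82, -0.0, 0], [-0.06, 0.92, -0.0, 0], [-0.12, 1.0, 0.0, 0]]
[ 8.76 -2.42 -3.05 -0.33  0.87 -8.73] [  0.5  -30.74  18.89   3.11  -0.32   0.21] [-0.88 -0.8  -0.04]
```

```bash
python3 -c "
from h import *
for i in range(4): get_image('top'); st()
arc(3)"
```

```text
5.97 tcp [0.4714 0.0364 0.0815] yaw 85.53 z [ 0.0083 -0.     -1.    ] F [-0.65  5.1   4.33] gap 0.0155
6.02 tcp [0.4717 0.0369 0.0815] yaw 85.54 z [ 0.0086  0.0015 -1.    ] F [-1.23  3.84  3.75] gap 0.0152
6.07 tcp [0.4717 0.0368 0.0814] yaw 85.54 z [ 0.0084  0.0017 -1.    ] F [0.39 2.59 3.68] gap 0.0159
6.12 tcp [0.4719 0.0365 0.0815] yaw 85.54 z [ 0.0085  0.0011 -1.    ] F [-0.44  2.32  4.25] gap 0.0153
6.12 tcp [0.4719 0.0365 0.0815] yaw 85.54 z [ 0.0085  0.0011 -1.    ] F [-0.44  2.32  4.25] gap 0.0153
ang -161.5 r 0.0401 Ftan 2.34 Frad -0.32
Mtan 0.71 Mrad -0.16
[[0.02, 0.05, -0.0, 0], [0.03, 0.1, -0.0, 0], [0.05, 0.15, -0.0, 0], [0.06, 0.2, -0.0, 0], [0.07, 0.25, -0.0, 0], [0.07, 0.31, -0.0, 0], [0.08, 0.36, -0.0, 0], [0.08, 0.41, 0.0, 0], [0.07, 0.46, 0.0, 0], [0.07, 0.51, 0.0, 0]]
```

>>> {"op": "apply_moves", "data": {
  "plan": [
    [[0.02, 0.05, 0, 0], [0.03, 0.1, 0, 0], [0.05, 0.15, 0, 0], [0.06, 0.2, 0, 0], [0.07, 0.25, 0, 0], [0.07, 0.31, 0, 0], [0.08, 0.36, 0, 0], [0.08, 0.41, 0, 0], [0.07, 0.46, 0, 0], [0.07, 0.51, 0, 0]]
  ]
}}

```text
clock: 6.95
tcp_pos: [0.4705, 0.0566, 0.0815]
tcp_rot: [[-0.997, 0.078, 0.008], [0.078, 0.997, 0.0], [-0.008, 0.001, -1.0]]
force: [0.9, 0.3, 5.8]
finger_gap: 0.0153
```

```bash
python3 -c "
from h import *
arc(5); s=status.get_state();print(s['joint_vel'].round(2),s['joint_torque'].round(2),s['ft_torque'].round(2))"
```

```text
6.95 tcp [0.4705 0.0566 0.0815] yaw 85.54 z [ 7.9e-03  1.0e-04 -1.0e+00] F [0.93 0.33 5.76] gap 0.0153
ang 169.3 r 0.0402 Ftan 0.5 Frad -0.85
Mtan 0.25 Mrad -0.43
[[-0.02, 0.09, 0.0, 0], [-0.04, 0.17, 0.0, 0], [-0.07, 0.25, 0.0, 0], [-0.1, 0.33, 0.0, 0], [-0.14, 0.41, 0.0, 0], [-0.19, 0.48, 0.0, 0], [-0.25, 0.55, 0.0, 0], [-0.31, 0.61, 0.0, 0], [-0.37, 0.67, 0.0, 0], [-0.44, 0.72, 0.0, 0]]
[ 2.97  0.37  1.69 -1.53  1.51 -2.78] [ -0.03 -29.79  18.07   3.67  -0.3    0.07] [ 0.16 -0.47  0.  ]
```

```bash
python3 -c "
from h import *
s=st();g=get_image('wrist');cv2.imwrite('pics/w5.png',cv2.resize(g['color'][100:350,200:450],None,fx=2.4,fy=2.4));g=get_image('scene');cv2.imwrite('pics/s5.png',cv2.resize(g['color'][80:200,250:400],None,fx=4,fy=4));
st()"
```

```text
6.95 tcp [0.4705 0.0566 0.0815] yaw 85.54 z [ 7.9e-03  1.0e-04 -1.0e+00] F [0.93 0.33 5.76] gap 0.0153
7.05 tcp [0.4714 0.0584 0.0816] yaw 85.53 z [ 0.0102  0.0035 -0.9999] F [2.44 3.69 2.99] gap 0.0153
```

View pics/w5.png

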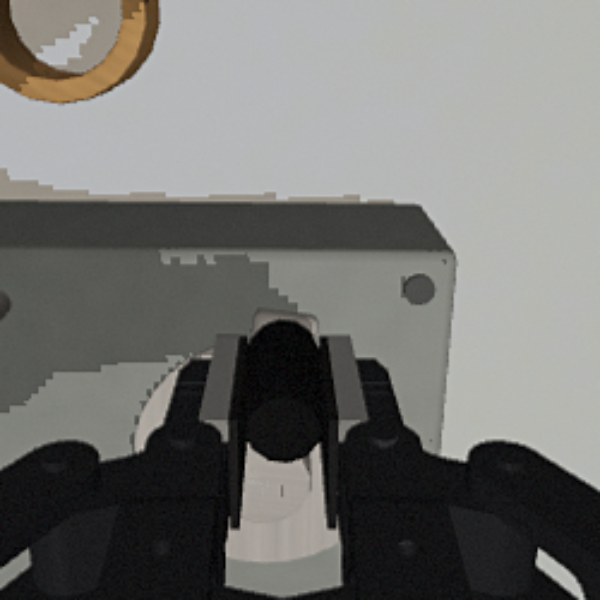

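View pics/s5.png

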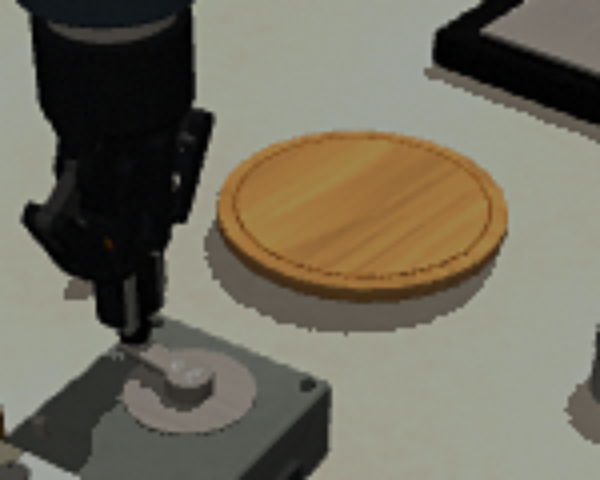

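```bash
python3 -c "
from h import *
arc(8,3)"
```

```text
7.05 tcp [0.4714 0.0584 0.0816] yaw 85.53 z [ 0.0102  0.0035 -0.9999] F [2.44 3.69 2.99] gap 0.0153
ang 166.6 r 0.0396 Ftan 4.15 Frad -1.52
Mtan 1.52 Mrad -0.22
[[-0.02, 0.14, 0.0, 0], [-0.07, 0.27, 0.0, 0], [-0.14, 0.39, 0.0, 0]]
```

>>> {"op": "apply_moves", "data": {
  "plan": [
    [[-0.02, 0.14, 0, 0], [-0.07, 0.27, 0, 0], [-0.14, 0.39, 0, 0]]
  ]
}}

```text
clock: 7.3
tcp_pos: [0.4777, 0.0734, 0.0815]
tcp_rot: [[-0.997, 0.078, 0.009], [0.078, 0.997, 0.002], [-0.008, 0.003, -1.0]]
force: [-0.7, -4.0, 3.8]
finger_gap: 0.0155
```

```bash
python3 -c "
from h import *
arc(8,3)"
```

```text
7.3 tcp [0.4777 0.0734 0.0815] yaw 85.53 z [ 0.0086  0.0022 -1.    ] F [-0.7  -4.    3.84] gap 0.0155
ang 143.2 r 0.0403 Ftan -3.63 Frad -1.83
Mtan -1.31 Mrad -0.63
[[-0.09, 0.11, 0.0, 0], [-0.19, 0.21, 0.0, 0], [-0.3, 0.29, 0.0, 0]]
```

>>> {"op": "apply_moves", "data": {
  "plan": [
    [[-0.09, 0.11, 0, 0], [-0.19, 0.21, 0, 0], [-0.3, 0.29, 0, 0]]
  ]
}}

```text
clock: 7.55
tcp_pos: [0.49, 0.084, 0.0814]
tcp_rot: [[-0.997, 0.078, 0.006], [0.078, 0.997, 0.001], [-0.006, 0.001, -1.0]]
force: [-4.5, -3.7, 8.0]
finger_gap: 0.0155
```

```bash
python3 -c "
from h import *
arc(8,5)"
```

```text
7.55 tcp [0.49   0.084  0.0814] yaw 85.55 z [ 0.0063  0.001  -1.    ] F [-4.47 -3.7   8.04] gap 0.0155
ang 119.9 r 0.0401 Ftan -5.72 Frad -0.97
Mtan -2.01 Mrad -0.63
[[-0.12, 0.07, 0.0, 0], [-0.25, 0.12, 0.0, 0], [-0.39, 0.16, 0.0, 0], [-0.53, 0.17, 0.0, 0], [-0.66, 0.17, 0.0, 0]]
```

>>> {"op": "apply_moves", "data": {
  "plan": [
    [[-0.12, 0.07, -0.02, 0], [-0.25, 0.12, -0.03, 0], [-0.39, 0.16, -0.03, 0], [-0.53, 0.17, -0.03, 0], [-0.66, 0.17, -0.03, 0]]
  ]
}}

```text
clock: 7.97
tcp_pos: [0.5162, 0.089, 0.0818]
tcp_rot: [[-0.997, 0.078, 0.004], [0.078, 0.997, 0.001], [-0.004, 0.001, -1.0]]
force: [-4.3, -0.9, -0.2]
finger_gap: 0.0158
```

```bash
python3 -c "
from h import *
arc(8,5)"
```

```text
7.97 tcp [0.5162 0.089  0.0818] yaw 85.53 z [ 0.0038  0.0012 -1.    ] F [-4.33 -0.91 -0.23] gap 0.0158
ang 81.1 r 0.0403 Ftan -4.14 Frad -1.57
Mtan -1.49 Mrad -0.49
[[-0.14, -0.03, 0.0, 0], [-0.27, -0.07, 0.0, 0], [-0.4, -0.12, 0.0, 0], [-0.52, -0.2, 0.0, 0], [-0.62, -0.29, 0.0, 0]]
```

>>> {"op": "apply_moves", "data": {
  "plan": [
    [[-0.14, -0.03, 0, 0], [-0.27, -0.07, 0, 0], [-0.4, -0.12, 0, 0], [-0.52, -0.2, 0, 0], [-0.62, -0.29, 0, 0]]
  ]
}}

```text
clock: 8.38
tcp_pos: [0.5409, 0.0758, 0.0819]
tcp_rot: [[-0.997, 0.078, 0.005], [0.078, 0.997, 0.002], [-0.004, 0.003, -1.0]]
force: [-0.7, 0.7, 0.1]
finger_gap: 0.0154
```

```bash
python3 -c "
from h import *
arc(8,5)"
```

```text
8.38 tcp [0.5409 0.0758 0.0819] yaw 85.53 z [ 0.0046  0.0022 -1.    ] F [-0.74  0.68  0.1 ] gap 0.0154
ang 40.7 r 0.0407 Ftan -0.99 Frad -0.12
Mtan -0.32 Mrad -0.4
[[-0.08, -0.12, 0.0, 0], [-0.15, -0.24, 0.0, 0], [-0.21, -0.36, 0.0, 0], [-0.26, -0.49, -0.0, 0], [-0.28, -0.63, -0.0, 0]]
```

```bash
python3 -c "
from h import *
get_image('top');get_image('top');arc(8,5)"
```

```text
8.48 tcp [0.542  0.0744 0.0822] yaw 85.52 z [ 6.6e-03  1.0e-04 -1.0e+00] F [ 2.42 -3.26 -0.03] gap 0.0155
ang 38.2 r 0.0408 Ftan 4.06 Frad -0.12
Mtan 1.81 Mrad -0.42
[[-0.07, -0.12, 0.0, 0], [-0.14, -0.24, 0.0, 0], [-0.2, -0.37, 0.0, 0], [-0.23, -0.51, 0.0, 0], [-0.25, -0.64, 0.0, 0]]
```

```bash
cat > nx.py <<'E'
from h import *
def q():
    s=status.get_state(); v=s["tcp_pos"][:2]-AX; r=np.hypot(*v); t=np.array([v[1],-v[0]])/r; M=s["ft_torque"]; return [round(float(x),2) for x in (np.degrees(np.arctan2(v[1],v[0])),s["force"][:2]@t,np.array([-M[1],M[0]])@t,s["joint_torque"][0])]
print("mov",q()); get_image("top"); print("s1",q()); get_image("top"); print("s2",q()); arc(8,5)
E
true
```

>>> {"op": "apply_moves", "data": {
  "plan": [
    [[-0.07, -0.12, 0, 0], [-0.14, -0.24, 0, 0], [-0.2, -0.37, 0, 0], [-0.23, -0.51, 0, 0], [-0.25, -0.64, 0, 0]]
  ]
}}

```text
clock: 8.9
tcp_pos: [0.5508, 0.0485, 0.0824]
tcp_rot: [[-0.997, 0.078, 0.008], [0.078, 0.997, 0.002], [-0.008, 0.002, -1.0]]
force: [-0.1, 5.5, -0.8]
finger_gap: 0.0154
```

```bash
python3 nx.py
```

```text
mov [-0.99, -5.46, -2.08, -2.38]
s1 [-2.97, 5.72, 2.32, 2.34]
s2 [-4.26, 5.3, 1.83, 3.32]
9.0 tcp [0.5502 0.0462 0.0826] yaw 85.51 z [ 0.0066 -0.0025 -1.    ] F [ 0.02 -5.32 -0.81] gap 0.0157
ang -4.3 r 0.0403 Ftan 5.3 Frad 0.42
Mtan 1.83 Mrad 0.18
[[0.02, -0.14, 0.0, 0], [0.05, -0.28, 0.0, 0], [0.09, -0.41, 0.0, 0], [0.16, -0.53, -0.0, 0], [0.24, -0.64, -0.0, 0]]
```

>>> {"op": "apply_moves", "data": {
  "plan": [
    [[0.02, -0.14, 0, 0], [0.05, -0.28, 0, 0], [0.09, -0.41, 0, 0], [0.16, -0.53, 0, 0], [0.24, -0.64, 0, 0]]
  ]
}}

```text
clock: 9.42
tcp_pos: [0.5391, 0.021, 0.0829]
tcp_rot: [[-0.997, 0.078, 0.008], [0.078, 0.997, -0.002], [-0.009, -0.002, -1.0]]
force: [2.4, 2.7, -1.0]
finger_gap: 0.0158
```

```bash
python3 nx.py
```

```text
mov [-44.06, -3.63, -1.74, -0.93]
s1 [-45.36, 0.62, 0.19, 0.03]
s2 [-46.28, 3.48, 0.86, 1.46]
9.52 tcp [0.5378 0.0202 0.0827] yaw 85.48 z [ 0.0057 -0.0036 -1.    ] F [-1.51 -3.45 -0.39] gap 0.0157
ang -46.3 r 0.0402 Ftan 3.48 Frad 1.45
Mtan 0.86 Mrad 0.45
[[0.1, -0.09, -0.0, 0], [0.22, -0.18, -0.0, 0], [0.34, -0.24, -0.0, 0], [0.47, -0.29, -0.0, 0], [0.61, -0.32, -0.0, 0]]
```

>>> {"op": "apply_moves", "data": {
  "plan": [
    [[0.1, -0.09, 0, 0], [0.22, -0.18, 0, 0], [0.34, -0.24, 0, 0], [0.47, -0.29, 0, 0], [0.61, -0.32, 0, 0]]
  ]
}}

```text
clock: 9.93
tcp_pos: [0.5137, 0.0092, 0.0834]
tcp_rot: [[-0.997, 0.078, 0.01], [0.078, 0.997, -0.004], [-0.01, -0.003, -1.0]]
force: [6.6, -0.3, -0.2]
finger_gap: 0.0152
```

```bash
python3 nx.py
```

```text
mov [-84.67, -6.58, -2.25, -0.02]
s1 [-87.19, 4.37, 1.38, 0.2]
s2 [-90.16, 6.97, 2.2, 0.31]
10.03 tcp [0.5099 0.0086 0.0822] yaw 85.46 z [ 0.0016 -0.0044 -1.    ] F [-6.97 -0.3  -1.49] gap 0.0154
ang -90.2 r 0.0406 Ftan 6.97 Frad 0.32
Mtan 2.2 Mrad 0.09
[[0.14, 0.01, -0.0, 0], [0.28, 0.03, -0.0, 0], [0.41, 0.07, -0.0, 0], [0.54, 0.12, -0.0, 0], [0.66, 0.2, -0.0, 0]]
```

>>> {"op": "apply_moves", "data": {
  "plan": [
    [[0.14, 0.01, 0, 0], [0.28, 0.03, 0, 0], [0.41, 0.07, 0, 0], [0.54, 0.12, 0, 0], [0.66, 0.2, 0, 0]]
  ]
}}

```text
clock: 10.45
tcp_pos: [0.484, 0.0185, 0.0824]
tcp_rot: [[-0.997, 0.079, 0.002], [0.079, 0.997, -0.005], [-0.003, -0.005, -1.0]]
force: [2.2, -2.8, -0.2]
finger_gap: 0.0155
```

```bash
python3 nx.py
```

```text
mov [-130.23, -3.52, -1.16, 0.37]
s1 [-132.38, 4.8, 1.5, -1.46]
s2 [-133.32, 4.89, 1.93, -2.22]
10.55 tcp [0.482  0.0195 0.0816] yaw 85.44 z [-0.0014 -0.0032 -1.    ] F [-3.28  3.64  1.52] gap 0.0155
ang -133.3 r 0.0408 Ftan 4.89 Frad -0.4
Mtan 1.93 Mrad -0.34
[[0.09, 0.11, -0.0, 0], [0.18, 0.22, -0.0, 0], [0.25, 0.34, -0.0, 0], [0.31, 0.47, -0.0, 0], [0.34, 0.6, -0.0, 0]]
```

>>> {"op": "apply_moves", "data": {
  "plan": [
    [[0.09, 0.11, 0, 0], [0.18, 0.22, 0, 0], [0.25, 0.34, 0, 0], [0.31, 0.47, 0, 0], [0.34, 0.6, 0, 0]]
  ]
}}

```text
clock: 10.97
tcp_pos: [0.47, 0.0447, 0.0815]
tcp_rot: [[-0.997, 0.079, -0.002], [0.079, 0.997, -0.004], [0.001, -0.004, -1.0]]
force: [1.6, -3.0, 1.7]
finger_gap: 0.0156
```

```bash
sed -i 's/; arc(8,5)/; get_image("top"); print("s3",q()); get_image("top"); print("s4",q()); arc(8,5)/' nx.py; python3 nx.py
```

```text
mov [-173.58, -3.19, -0.78, 0.26]
s1 [-175.28, 5.25, 1.92, -2.23]
s2 [-175.93, 4.64, 1.88, -2.57]
s3 [-175.87, 5.5, 1.94, -2.3]
s4 [-175.53, 3.65, 1.12, -1.71]
11.17 tcp [0.4707 0.0461 0.0817] yaw 85.45 z [-4.e-04 -6.e-04 -1.e+00] F [0.11 3.67 2.06] gap 0.0154
ang -175.5 r 0.0394 Ftan 3.65 Frad -0.39
Mtan 1.12 Mrad -0.12
[[0.03, 0.14, -0.0, 0], [0.02, 0.28, -0.0, 0], [-0.01, 0.41, -0.0, 0], [-0.05, 0.54, -0.0, 0], [-0.12, 0.67, -0.0, 0]]
```

>>> {"op": "apply_moves", "data": {
  "plan": [
    [[0.03, 0.14, 0, 0], [0.02, 0.28, 0, 0], [-0.01, 0.41, 0, 0], [-0.05, 0.54, 0, 0], [-0.12, 0.67, 0, 0]]
  ]
}}

```text
clock: 11.58
tcp_pos: [0.4771, 0.072, 0.0815]
tcp_rot: [[-0.997, 0.079, -0.002], [0.079, 0.997, -0.003], [0.002, -0.003, -1.0]]
force: [-2.5, -5.7, 3.7]
finger_gap: 0.0157
```

```bash
python3 nx.py
```

```text
mov [145.32, -6.14, -2.17, 1.96]
s1 [143.99, -1.9, -0.32, 1.16]
s2 [143.12, 1.99, 0.59, 0.05]
s3 [142.32, 3.56, 1.03, -0.43]
s4 [142.18, 3.24, 1.11, -0.59]
11.78 tcp [0.4787 0.0735 0.0818] yaw 85.46 z [ 0.0016  0.0013 -1.    ] F [2.84 1.9  0.04] gap 0.0154
ang 142.2 r 0.0397 Ftan 3.24 Frad -1.08
Mtan 1.11 Mrad -0.39
[[-0.08, 0.12, 0.0, 0], [-0.18, 0.21, 0.0, 0], [-0.29, 0.3, 0.0, 0], [-0.41, 0.36, 0.0, 0], [-0.54, 0.41, 0.0, 0]]
```

>>> {"op": "apply_moves", "data": {
  "plan": [
    [[-0.08, 0.12, 0, 0], [-0.18, 0.21, 0, 0], [-0.29, 0.3, 0, 0], [-0.41, 0.36, 0, 0], [-0.54, 0.41, 0, 0]]
  ]
}}

```text
clock: 12.2
tcp_pos: [0.5008, 0.0879, 0.0815]
tcp_rot: [[-0.997, 0.079, -0.001], [0.079, 0.997, 0.0], [0.001, -0.0, -1.0]]
force: [-4.2, -2.6, 5.6]
finger_gap: 0.0154
```

```bash
python3 nx.py
```

```text
mov [103.4, -4.7, -1.81, 0.84]
s1 [101.81, 0.08, -0.12, 0.84]
s2 [100.98, 2.77, 0.82, 0.6]
s3 [100.29, 3.23, 1.31, 0.72]
s4 [99.97, 3.59, 1.39, 0.74]
12.4 tcp [0.5031 0.0887 0.082 ] yaw 85.46 z [ 0.0043  0.0022 -1.    ] F [ 3.79 -0.83 -0.3 ] gap 0.0155
ang 100.0 r 0.0401 Ftan 3.59 Frad -1.47
Mtan 1.39 Mrad -0.54
[[-0.14, 0.02, 0.0, 0], [-0.28, 0.03, 0.0, 0], [-0.42, 0.02, 0.0, 0], [-0.55, -0.02, 0.0, 0], [-0.68, -0.07, 0.0, 0]]
```

Cumulative is about 681°, and the drag is still present.

>>> {"op": "apply_moves", "data": {
  "plan": [
    [[-0.14, 0.02, 0, 0], [-0.28, 0.03, 0, 0], [-0.42, 0.02, 0, 0], [-0.55, -0.02, 0, 0], [-0.68, -0.07, 0, 0]]
  ]
}}

```text
clock: 12.82
tcp_pos: [0.5293, 0.0839, 0.0816]
tcp_rot: [[-0.997, 0.079, 0.002], [0.079, 0.997, 0.003], [-0.002, 0.003, -1.0]]
force: [-4.4, 1.5, 5.3]
finger_gap: 0.0157
```

```bash
python3 nx.py
```

```text
mov [60.91, -4.61, -1.92, -1.29]
s1 [59.02, 2.83, 0.85, 0.72]
s2 [58.36, 2.64, 1.24, 1.43]
s3 [58.14, 3.3, 1.2, 1.47]
s4 [58.33, 3.5, 1.08, 1.43]
13.02 tcp [0.5311 0.0833 0.0822] yaw 85.46 z [ 0.0061  0.0017 -1.    ] F [ 2.41 -2.76 -0.78] gap 0.0153
ang 58.3 r 0.0401 Ftan 3.5 Frad -1.08
Mtan 1.08 Mrad -0.21
[[-0.12, -0.07, 0.0, 0], [-0.23, -0.16, 0.0, 0], [-0.32, -0.26, 0.0, 0], [-0.4, -0.38, 0.0, 0], [-0.46, -0.5, 0.0, 0]]
```

>>> {"op": "apply_moves", "data": {
  "plan": [
    [[-0.12, -0.07, 0, 0], [-0.23, -0.16, 0, 0], [-0.32, -0.26, 0, 0], [-0.4, -0.38, 0, 0], [-0.46, -0.5, 0, 0]]
  ]
}}

```text
clock: 13.43
tcp_pos: [0.5483, 0.0618, 0.0821]
tcp_rot: [[-0.997, 0.079, 0.006], [0.079, 0.997, 0.002], [-0.006, 0.003, -1.0]]
force: [-0.9, 2.5, -0.3]
finger_gap: 0.0156
```

```bash
python3 nx.py
```

```text
mov [18.21, -2.66, -0.93, -0.35]
s1 [16.55, 4.92, 1.38, 1.62]
s2 [16.05, 1.96, 0.93, 2.18]
s3 [16.74, -0.61, -0.06, -0.17]
s4 [17.6, -0.17, -0.16, -0.46]
13.63 tcp [0.5482 0.0613 0.0824] yaw 85.43 z [ 0.0068  0.0012 -1.    ] F [0.28 0.27 0.02] gap 0.0158
ang 17.6 r 0.0401 Ftan -0.17 Frad 0.35
Mtan -0.16 Mrad 0.04
[[-0.04, -0.13, 0.0, 0], [-0.07, -0.27, -0.0, 0], [-0.07, -0.41, -0.0, 0], [-0.06, -0.55, -0.0, 0], [-0.02, -0.68, -0.0, 0]]
```

>>> {"op": "apply_moves", "data": {
  "plan": [
    [[-0.02, -0.07, 0, 0], [-0.03, -0.12, 0, 0], [-0.03, -0.12, 0, 0], [-0.03, -0.12, 0, 0]]
  ]
}}

```text
clock: 13.97
tcp_pos: [0.5493, 0.0561, 0.0826]
tcp_rot: [[-0.997, 0.08, 0.007], [0.08, 0.997, 0.001], [-0.007, 0.001, -1.0]]
force: [0.4, -0.9, 0.3]
finger_gap: 0.0156
```

```bash
python3 nx.py
```

```text
mov [9.92, 0.92, 0.42, 0.62]
s1 [10.03, 0.96, 0.34, 0.5]
s2 [10.16, 0.64, 0.34, 0.49]
s3 [10.28, 0.96, 0.33, 0.43]
s4 [10.34, 0.9, 0.32, 0.44]
14.17 tcp [0.5492 0.0563 0.0825] yaw 85.43 z [ 0.0071  0.001  -1.    ] F [ 0.87 -0.75 -0.46] gap 0.0155
ang 10.3 r 0.0398 Ftan 0.9 Frad 0.72
Mtan 0.32 Mrad 0.2
[[-0.03, -0.14, 0.0, 0], [-0.04, -0.28, -0.0, 0], [-0.03, -0.41, -0.0, 0], [0.01, -0.55, -0.0, 0], [0.06, -0.68, -0.0, 0]]
```

```bash
python3 -c "
from h import *
arc(6,4)"
```

```text
14.17 tcp [0.5492 0.0563 0.0825] yaw 85.43 z [ 0.0071  0.001  -1.    ] F [ 0.87 -0.75 -0.46] gap 0.0155
ang 10.3 r 0.0398 Ftan 0.9 Frad 0.72
Mtan 0.32 Mrad 0.2
[[-0.03, -0.1, 0.0, 0], [-0.04, -0.21, -0.0, 0], [-0.04, -0.31, -0.0, 0], [-0.03, -0.41, -0.0, 0]]
```

>>> {"op": "apply_moves", "data": {
  "plan": [
    [[-0.03, -0.1, 0, 0], [-0.04, -0.21, 0, 0], [-0.04, -0.31, 0, 0]]
  ]
}}

```text
clock: 14.42
tcp_pos: [0.55, 0.044, 0.0825]
tcp_rot: [[-0.997, 0.079, 0.008], [0.079, 0.997, 0.002], [-0.007, 0.002, -1.0]]
force: [1.0, 3.6, -1.3]
finger_gap: 0.0155
```

```bash
python3 nx.py
```

```text
mov [-7.37, -3.67, -1.2, -1.06]
s1 [-8.78, 1.75, 0.45, 0.77]
s2 [-9.35, 2.42, 0.72, 1.4]
s3 [-9.49, 2.73, 0.8, 1.33]
s4 [-9.44, 3.06, 0.97, 1.59]
14.62 tcp [0.5495 0.0426 0.0825] yaw 85.41 z [ 6.2e-03 -8.0e-04 -1.0e+00] F [ 0.24 -3.15 -1.09] gap 0.0157
ang -9.4 r 0.04 Ftan 3.06 Frad 0.76
Mtan 0.97 Mrad 0.32
[[0.02, -0.14, -0.0, 0], [0.06, -0.27, -0.0, 0], [0.12, -0.4, -0.0, 0], [0.2, -0.52, -0.0, 0], [0.29, -0.62, -0.0, 0]]
```

>>> {"op": "apply_moves", "data": {
  "plan": [
    [[0.0, -0.02, 0, 0], [0.01, -0.04, 0, 0], [0.01, -0.06, 0, 0], [0.02, -0.08, 0, 0], [0.02, -0.1, 0, 0], [0.03, -0.12, 0, 0], [0.03, -0.14, 0, 0], [0.04, -0.16, 0, 0]]
  ]
}}

```text
clock: 15.28
tcp_pos: [0.5476, 0.0364, 0.0826]
tcp_rot: [[-0.997, 0.08, 0.007], [0.08, 0.997, -0.001], [-0.007, -0.0, -1.0]]
force: [1.9, 2.2, -1.3]
finger_gap: 0.0155
```

```bash
python3 nx.py
```

```text
mov [-18.81, -2.71, -1.0, -1.04]
s1 [-19.19, -2.38, -0.73, -0.7]
s2 [-19.31, -1.83, -0.63, -0.55]
s3 [-19.37, -1.49, -0.59, -0.47]
s4 [-19.44, -1.62, -0.61, -0.41]
15.48 tcp [0.5473 0.036  0.0825] yaw 85.41 z [ 0.0061 -0.0013 -1.    ] F [ 2.15  0.96 -0.17] gap 0.0152
ang -19.4 r 0.0396 Ftan -1.62 Frad 1.71
Mtan -0.61 Mrad 0.54
[[0.04, -0.13, -0.0, 0], [0.1, -0.26, -0.0, 0], [0.18, -0.37, -0.0, 0], [0.27, -0.48, -0.0, 0], [0.38, -0.56, -0.0, 0]]
```

>>> {"op": "apply_moves", "data": {
  "plan": [
    [[0.02, -0.06, 0, 0]]
  ]
}}

```text
clock: 15.57
tcp_pos: [0.5466, 0.0339, 0.0825]
tcp_rot: [[-0.997, 0.08, 0.007], [0.08, 0.997, -0.001], [-0.007, -0.001, -1.0]]
force: [3.4, 2.6, 0.1]
finger_gap: 0.0153
```

```bash
python3 nx.py; python3 nx.py
```

```text
mov [-22.67, -3.71, -1.11, -0.8]
s1 [-23.83, 1.34, 0.1, 0.57]
s2 [-24.43, 1.62, 0.42, 1.11]
s3 [-24.73, 2.05, 0.56, 1.33]
s4 [-24.82, 1.79, 0.59, 1.35]
15.77 tcp [0.5457 0.0327 0.0823] yaw 85.4 z [ 0.0045 -0.0029 -1.    ] F [ 0.32 -2.12 -0.31] gap 0.0153
ang -24.8 r 0.0393 Ftan 1.79 Frad 1.18
Mtan 0.59 Mrad 0.71
[[0.04, -0.13, 0.0, 0], [0.12, -0.25, 0.0, 0], [0.21, -0.36, -0.0, 0], [0.31, -0.45, -0.0, 0], [0.43, -0.53, -0.0, 0]]
mov [-24.82, 1.79, 0.59, 1.35]
s1 [-24.75, 2.54, 0.83, 1.63]
s2 [-24.67, 2.2, 0.9, 1.74]
s3 [-24.53, 2.75, 1.02, 1.84]
s4 [-24.38, 3.29, 1.09, 1.95]
15.97 tcp [0.5458 0.033  0.0822] yaw 85.4 z [ 0.0047 -0.0025 -1.    ] F [ 0.13 -3.67 -0.46] gap 0.0154
ang -24.4 r 0.0393 Ftan 3.29 Frad 1.64
Mtan 1.09 Mrad 0.75
[[0.04, -0.13, 0.0, 0], [0.11, -0.25, -0.0, 0], [0.2, -0.36, -0.0, 0], [0.31, -0.45, -0.0, 0], [0.42, -0.53, -0.0, 0]]
```

>>> {"op": "apply_moves", "data": {
  "plan": [
    [[0, 0, 0, 0], [0, 0, 0, 0], [0, 0, 0, 0], [0, 0, -0.6, 0], [0, 0, -1.4, 0], [0, 0, -2.2, 0], [0, 0, -2.7, 0], [0, 0, -2.7, 0]]
  ],
  "claw": 0.1,
  "grip_force": 30
}}

```text
clock: 16.63
tcp_pos: [0.5479, 0.0338, 0.1958]
tcp_rot: [[-0.997, 0.079, 0.014], [0.079, 0.997, -0.001], [-0.014, 0.001, -1.0]]
force: [0.8, -0.2, -0.6]
finger_gap: 0.0383
```

```bash
python3 -c "
from h import *
s=st();g=get_image('wrist');cv2.imwrite('pics/w6.png',g['color']); import pickle;pickle.dump((s,g),open('w6.pkl','wb'))
print(units([.5,-.0925,.19],85.4))
g=get_image('top');cv2.imwrite('pics/t6.png',cv2.resize(g['color'][180:310,160:420],None,fx=3,fy=3,interpolation=cv2.INTER_CUBIC))"
```

```text
16.63 tcp [0.5479 0.0338 0.1958] yaw 85.45 z [ 1.430e-02 -6.000e-04 -9.999e-01] F [ 0.76 -0.16 -0.56] gap 0.0383
(array([ 0.911, -3.244,  0.064]), np.float64(0.005))
```

View pics/w6.png

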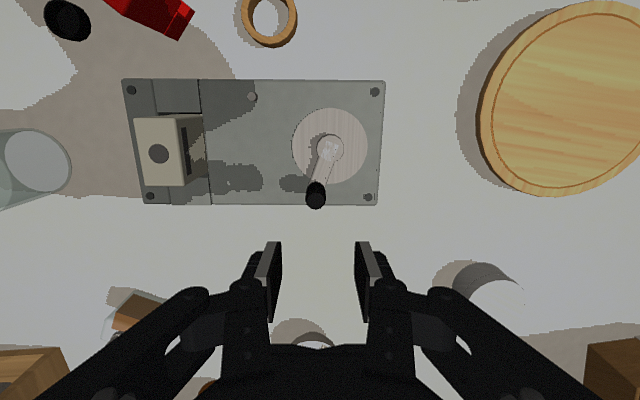

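```bash
python3 -c "
from h import *
import pickle
s,g=pickle.load(open('w6.pkl','rb'))
for q in [(133,118),(180,117),(188,183),(140,187),(159,153)]: print(at(g,q,.09,s).round(4))
for q,z in [((330,148),.067),((316,200),.104)]: print(at(g,q,z,s).round(4))
print(proj(g,[[.5,-.092,.09]],s))
"
```

```text
[ 0.4699 -0.1082  0.09  ]
[ 0.4721 -0.0703  0.09  ]
[ 0.5267 -0.0757  0.09  ]
[ 0.5269 -0.1178  0.09  ]
[ 0.4993 -0.0943  0.09  ]
[0.5099 0.049  0.067 ]
[0.5463 0.0334 0.104 ]
[[161.87438613 153.66690949]]
```

>>> {"op": "apply_moves", "data": {
  "plan": [
    [[0.4, -1.0, 0, 0], [0.92, -2.1, 0, 0], [0.92, -3.24, 0, 0], [0.92, -3.24, 0, 0], [0.92, -3.24, 0, 0], [0.92, -3.24, 0, 0]]
  ],
  "claw": -0.41
}}

```text
clock: 17.23
tcp_pos: [0.4978, -0.0928, 0.1896]
tcp_rot: [[-0.997, 0.082, 0.004], [0.082, 0.997, -0.001], [-0.004, -0.0, -1.0]]
force: [-0.2, 1.0, -0.2]
finger_gap: 0.0601
```

```bash
python3 -c "
from h import *
s=st();g=get_image('wrist');cv2.imwrite('pics/w7.png',g['color'])
print(units([.4998,-.093,.063],85.4),proj(g,[[.4995,-.093,.09]],s))"
```

```text
17.23 tcp [ 0.4978 -0.0928  0.1896] yaw 85.31 z [ 4.3e-03 -7.0e-04 -1.0e+00] F [-0.16  1.02 -0.17] gap 0.0601
(array([-0.029, -0.018,  3.168]), np.float64(-0.004)) [[316.68311177 201.92238375]]
```

View pics/w7.png

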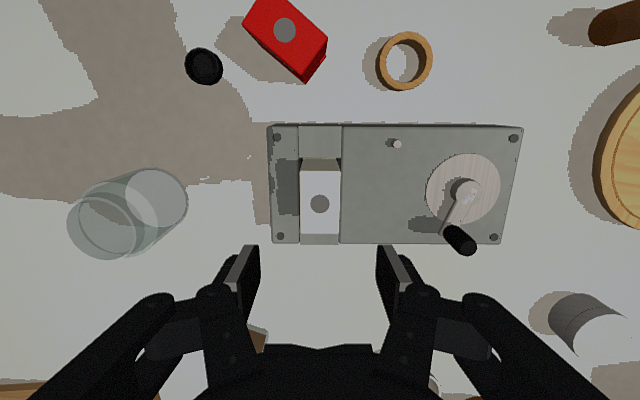

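>>> {"op": "apply_moves", "data": {
  "plan": [
    [[-0.03, 0.04, 0.8, 0], [-0.03, 0.04, 1.6, 0], [-0.03, 0.04, 2.3, 0], [-0.03, 0.04, 2.7, 0], [-0.03, 0.04, 3.0, 0], [-0.03, 0.04, 3.15, 0], [-0.03, 0.04, 3.15, 0]]
  ]
}}

```text
clock: 17.87
tcp_pos: [0.4992, -0.0898, 0.062]
tcp_rot: [[-0.997, 0.079, 0.001], [0.079, 0.997, -0.001], [-0.001, -0.001, -1.0]]
force: [-0.2, -0.3, 0.6]
finger_gap: 0.0602
```

```bash
python3 -c "
from h import *
s=st();g=get_image('wrist');cv2.imwrite('pics/w8.png',g['color']);st()"
```

```text
17.87 tcp [ 0.4992 -0.0898  0.062 ] yaw 85.44 z [ 1.2e-03 -7.0e-04 -1.0e+00] F [-0.16 -0.33  0.64] gap 0.0602
17.92 tcp [ 0.5    -0.09    0.0633] yaw 85.45 z [ 3.4e-03 -9.0e-04 -1.0e+00] F [-0.29  0.22  0.41] gap 0.06
```

View pics/w8.png

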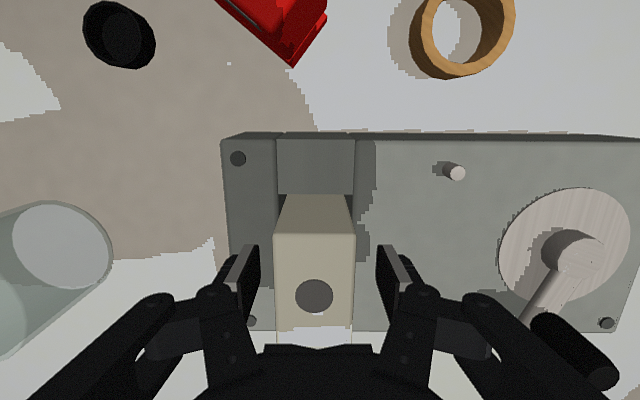

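>>> {"op": "apply_moves", "data": {
  "plan": [
    [[0, -0.03, 0, 0], [0, -0.03, 0, 0], [0, -0.03, 0, 0], [0, -0.03, 0, 0], [0, -0.03, 0, 0], [0, -0.03, 0, 0]]
  ],
  "claw": 1,
  "grip_force": 30
}}

```text
clock: 18.42
tcp_pos: [0.5007, -0.0911, 0.0642]
tcp_rot: [[-0.997, 0.079, 0.006], [0.079, 0.997, -0.001], [-0.006, -0.0, -1.0]]
force: [-0.0, 1.5, 5.1]
finger_gap: 0.0334
```

```bash
python3 -c "
from h import *
st();get_image('top');st();get_image('top');st()"
```

```text
18.42 tcp [ 0.5007 -0.0911  0.0642] yaw 85.45 z [ 5.5e-03 -7.0e-04 -1.0e+00] F [-0.04  1.46  5.1 ] gap 0.0334
18.47 tcp [ 0.5007 -0.0911  0.0642] yaw 85.46 z [ 5.5e-03 -7.0e-04 -1.0e+00] F [0.32 2.67 5.42] gap 0.0335
18.52 tcp [ 0.5007 -0.0911  0.0642] yaw 85.46 z [ 5.5e-03 -7.0e-04 -1.0e+00] F [-0.5   1.68  5.84] gap 0.0337
```

>>> {"op": "apply_moves", "data": {
  "plan": [
    [[0, 0, -0.02, 0], [0, 0, -0.04, 0], [0, 0, -0.05, 0], [0, 0, -0.05, 0], [0, 0, -0.05, 0]]
  ]
}}

```text
clock: 18.93
tcp_pos: [0.5004, -0.0911, 0.0659]
tcp_rot: [[-0.997, 0.079, 0.005], [0.079, 0.997, -0.001], [-0.005, -0.0, -1.0]]
force: [0.2, 0.5, -0.7]
finger_gap: 0.0339
```

>>> {"op": "apply_moves", "data": {
  "plan": [
    [[0, 0, -0.02, 0], [0, 0, -0.03, 0], [0, 0, -0.03, 0], [0, 0, -0.03, 0]]
  ]
}}

```text
clock: 19.27
tcp_pos: [0.5004, -0.0912, 0.0671]
tcp_rot: [[-0.997, 0.079, 0.005], [0.079, 0.997, -0.001], [-0.005, -0.0, -1.0]]
force: [-0.8, -0.2, -0.0]
finger_gap: 0.0338
```

>>> {"op": "apply_moves", "data": {
  "plan": [
    [[0, 0, -0.01, 0], [0, 0, -0.02, 0], [0, 0, -0.02, 0], [0, 0, -0.02, 0]]
  ]
}}

```text
clock: 19.6
tcp_pos: [0.5004, -0.0911, 0.068]
tcp_rot: [[-0.997, 0.079, 0.005], [0.079, 0.997, -0.001], [-0.005, -0.0, -1.0]]
force: [-0.0, -0.5, -1.6]
finger_gap: 0.0334
```

>>> {"op": "apply_moves", "data": {
  "plan": [
    [[0, 0, -0.01, 0], [0, 0, -0.02, 0], [0, 0, -0.02, 0], [0, 0, -0.02, 0]]
  ]
}}

```text
clock: 19.93
tcp_pos: [0.5004, -0.0911, 0.0688]
tcp_rot: [[-0.997, 0.079, 0.005], [0.079, 0.997, -0.001], [-0.005, -0.0, -1.0]]
force: [0.1, 0.3, -0.5]
finger_gap: 0.0335
```

>>> {"op": "apply_moves", "data": {
  "plan": [
    [[0, 0, -0.02, 0], [0, 0, -0.04, 0], [0, 0, -0.06, 0], [0, 0, -0.06, 0], [0, 0, -0.06, 0]]
  ]
}}

```text
clock: 20.35
tcp_pos: [0.5005, -0.0911, 0.0713]
tcp_rot: [[-0.997, 0.079, 0.005], [0.079, 0.997, -0.001], [-0.005, -0.0, -1.0]]
force: [-0.4, -0.4, -0.9]
finger_gap: 0.0335
```

```bash
python3 -c "
from h import *
st();get_image('top');st();g=get_image('wrist');cv2.imwrite('pics/w9.png',g['color'][100:400,120:520]);st()"
```

```text
20.35 tcp [ 0.5005 -0.0911  0.0713] yaw 85.45 z [ 5.1e-03 -7.0e-04 -1.0e+00] F [-0.42 -0.38 -0.89] gap 0.0335
20.4 tcp [ 0.5004 -0.0911  0.0712] yaw 85.45 z [ 5.e-03 -7.e-04 -1.e+00] F [ 0.71  0.03 -1.1 ] gap 0.0336
20.45 tcp [ 0.5004 -0.0911  0.0712] yaw 85.45 z [ 4.9e-03 -7.0e-04 -1.0e+00] F [ 0.22 -0.52 -1.62] gap 0.0337
```

View pics/w9.png

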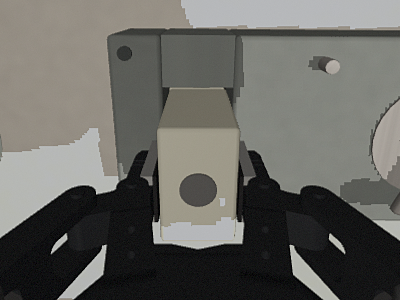

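>>> {"op": "apply_moves", "data": {
  "plan": [
    [[0, 0, -0.15, 0], [0, 0, -0.35, 0], [0, 0, -0.6, 0], [0, 0, -0.9, 0], [0, 0, -1.2, 0], [0, 0, -1.5, 0], [0, 0, -1.9, 0], [0, 0, -2.4, 0], [0, 0, -2.9, 0], [0, 0, -3.1, 0]]
  ]
}}

```text
clock: 21.28
tcp_pos: [0.5013, -0.0913, 0.1993]
tcp_rot: [[-0.997, 0.079, 0.011], [0.079, 0.997, -0.001], [-0.011, -0.0, -1.0]]
force: [1.4, 0.2, -1.1]
finger_gap: 0.0337
```

```bash
python3 -c "
from h import *
s=st();g=get_image('scene');cv2.imwrite('pics/s10.png',g['color']);print(units([.4955,.295,.20],85.4))"
```

```text
21.28 tcp [ 0.5013 -0.0913  0.1993] yaw 85.47 z [ 0.0109 -0.0013 -0.9999] F [ 1.43  0.21 -1.13] gap 0.0337
(array([ 0.914,  9.615, -0.025]), np.float64(0.014))
```

View pics/s10.png

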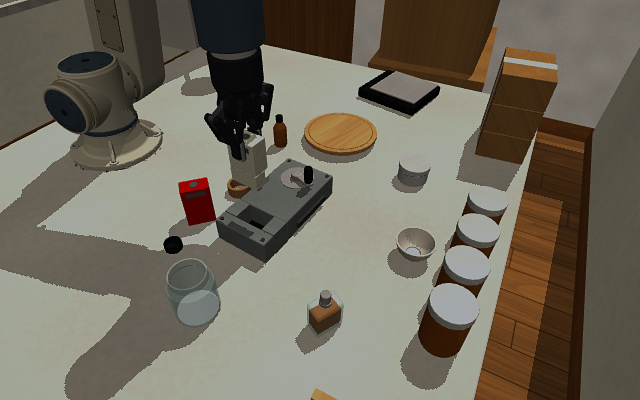

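The cartridge is out of its well at about (248,160) in the scene view, and the well is empty. I'll carry it over to the turntable.

>>> {"op": "apply_moves", "data": {
  "plan": [
    [[0.05, 0.5, 0, 0], [0.15, 1.4, 0, 0], [0.25, 2.3, 0, 0], [0.35, 3.2, 0, 0], [0.45, 4.1, 0, 0], [0.5, 5.0, 0, 0], [0.6, 5.9, 0, 0], [0.7, 6.8, 0, 0], [0.8, 7.6, 0, 0], [0.8, 8.2, 0, 0]]
  ]
}}

```text
clock: 22.17
tcp_pos: [0.4945, 0.2407, 0.1982]
tcp_rot: [[-0.997, 0.078, 0.011], [0.078, 0.997, -0.001], [-0.011, -0.0, -1.0]]
force: [0.9, -0.2, -1.7]
finger_gap: 0.0335
```

```bash
python3 -c "
from h import *
s=st();g=get_image('top');cv2.imwrite('pics/t11.png',g['color'][150:350,100:400]);print(units([.4955,.295,.12],85.4))"
```

```text
22.17 tcp [0.4945 0.2407 0.1982] yaw 85.55 z [ 0.0106 -0.0012 -0.9999] F [ 0.94 -0.22 -1.72] gap 0.0335
(array([0.111, 1.28 , 1.942]), np.float64(0.049))
```

>>> {"op": "apply_moves", "data": {
  "plan": [
    [[0.05, 0.5, 0, 0], [0.1, 1.0, 0.3, 0], [0.11, 1.28, 0.8, 0], [0.11, 1.28, 1.4, 0], [0.11, 1.28, 1.9, 0], [0.11, 1.28, 2.3, 0], [0.11, 1.28, 2.5, 0], [0.11, 1.28, 2.6, 0], [0.11, 1.28, 2.6, 0]]
  ]
}}

```text
clock: 22.97
tcp_pos: [0.4956, 0.2946, 0.093]
tcp_rot: [[-0.997, 0.076, 0.01], [0.076, 0.997, -0.001], [-0.01, -0.001, -1.0]]
force: [0.6, 0.8, -0.4]
finger_gap: 0.0338
```

```bash
python3 -c "
from h import *
s=st();g=get_image('wrist');cv2.imwrite('pics/w12.png',cv2.resize(g['color'],None,fx=.9,fy=.9));g=get_image('scene');cv2.imwrite('pics/s12.png',cv2.resize(g['color'][60:190,230:430],None,fx=3.5,fy=3.5));st()"
```

```text
22.97 tcp [0.4956 0.2946 0.093 ] yaw 85.64 z [ 0.0099 -0.0013 -1.    ] F [ 0.63  0.83 -0.38] gap 0.0338
23.07 tcp [0.4964 0.2953 0.0946] yaw 85.65 z [ 1.220e-02  6.000e-04 -9.999e-01] F [ 0.03 -0.1  -0.89] gap 0.0334
```

View pics/w12.png

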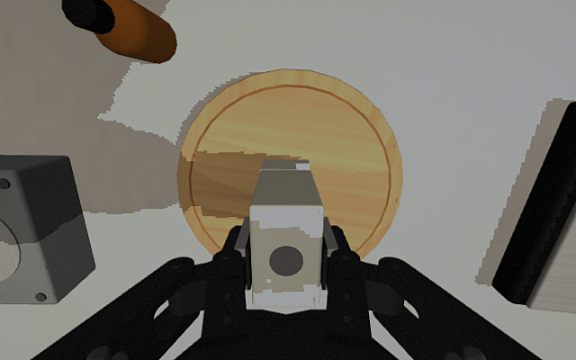

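View pics/s12.png

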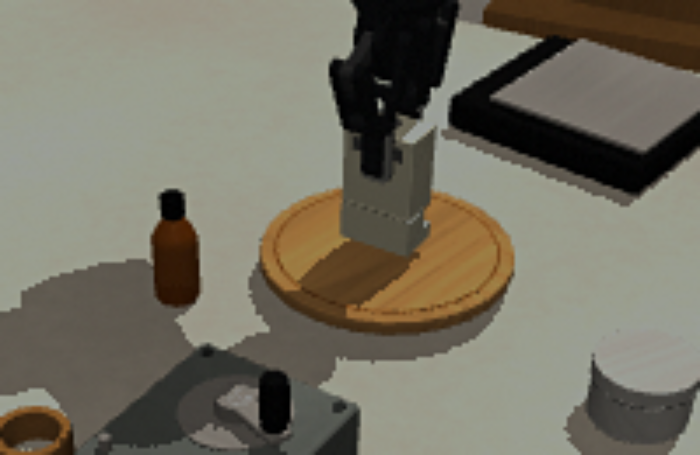

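>>> {"op": "apply_moves", "data": {
  "plan": [
    [[0, 0, 0.06, 0], [0, 0, 0.12, 0], [0, 0, 0.18, 0], [0, 0, 0.23, 0], [0, 0, 0.26, 0], [0, 0, 0.26, 0], [0, 0, 0.26, 0]]
  ]
}}

```text
clock: 23.65
tcp_pos: [0.4965, 0.2952, 0.0842]
tcp_rot: [[-0.997, 0.076, 0.012], [0.076, 0.997, 0.0], [-0.012, 0.001, -1.0]]
force: [0.0, 0.9, -1.5]
finger_gap: 0.0336
```

>>> {"op": "apply_moves", "data": {
  "plan": [
    [[0, 0, 0.01, 0], [0, 0, 0.02, 0], [0, 0, 0.03, 0], [0, 0, 0.03, 0], [0, 0, 0.03, 0]]
  ]
}}

```text
clock: 24.07
tcp_pos: [0.4965, 0.2952, 0.0829]
tcp_rot: [[-0.997, 0.076, 0.012], [0.076, 0.997, 0.0], [-0.012, 0.001, -1.0]]
force: [0.9, -0.3, -1.1]
finger_gap: 0.0337
```

>>> {"op": "apply_moves", "data": {
  "plan": [
    [[0, 0, 0.01, 0], [0, 0, 0.02, 0], [0, 0, 0.03, 0], [0, 0, 0.03, 0], [0, 0, 0.03, 0]]
  ]
}}

```text
clock: 24.48
tcp_pos: [0.4968, 0.2953, 0.0823]
tcp_rot: [[-0.997, 0.076, 0.013], [0.076, 0.997, 0.001], [-0.013, 0.002, -1.0]]
force: [-1.1, -1.5, 3.9]
finger_gap: 0.0334
```

>>> {"op": "apply_moves", "data": {
  "plan": [
    [[0, 0, 0, 0], [0, 0, 0, 0], [0, 0, 0, 0], [0, 0, 0, 0], [0, 0, 0, 0], [0, 0, 0, 0]]
  ],
  "claw": -0.4
}}

```text
clock: 24.98
tcp_pos: [0.4967, 0.2952, 0.0822]
tcp_rot: [[-0.997, 0.076, 0.013], [0.076, 0.997, 0.001], [-0.013, 0.002, -1.0]]
force: [-0.3, -0.4, 0.5]
finger_gap: 0.0599
```

>>> {"op": "apply_moves", "data": {
  "plan": [
    [[0, 0, -0.2, 0], [0, 0, -0.5, 0], [0, 0, -1.0, 0], [0, 0, -1.6, 0], [0, 0, -2.3, 0], [0, 0, -3.0, 0], [0, 0, -3.4, 0], [0, 0, -3.4, 0]]
  ]
}}

```text
clock: 25.65
tcp_pos: [0.4968, 0.2961, 0.2237]
tcp_rot: [[-0.997, 0.075, 0.02], [0.075, 0.997, 0.006], [-0.02, 0.007, -1.0]]
force: [0.4, 0.1, -0.0]
finger_gap: 0.0599
```

```bash
python3 -c "
from h import *
s=st();g=get_image('wrist');cv2.imwrite('pics/w13.png',g['color']);g=get_image('scene');cv2.imwrite('pics/s13.png',cv2.resize(g['color'][60:270,150:430],None,fx=2.8,fy=2.8));g=get_image('top');cv2.imwrite('pics/t13.png',g['color']);st()"
```

```text
25.65 tcp [0.4968 0.2961 0.2237] yaw 85.68 z [ 0.02    0.0056 -0.9998] F [ 0.39  0.09 -0.01] gap 0.0599
25.8 tcp [0.4946 0.2951 0.218 ] yaw 85.66 z [ 1.210e-02  7.000e-04 -9.999e-01] F [ 1.42 -0.03 -0.2 ] gap 0.0596
```

View pics/w13.png

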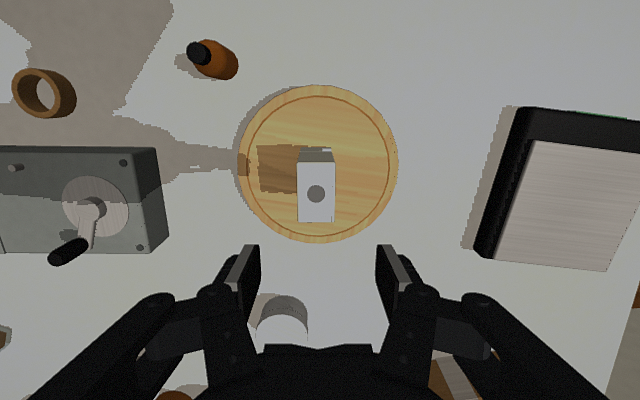

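View pics/s13.png

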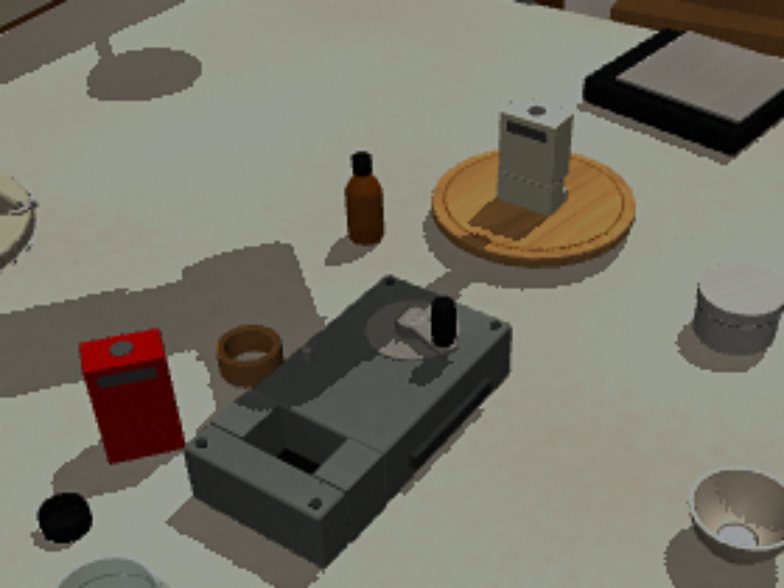

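View pics/t13.png

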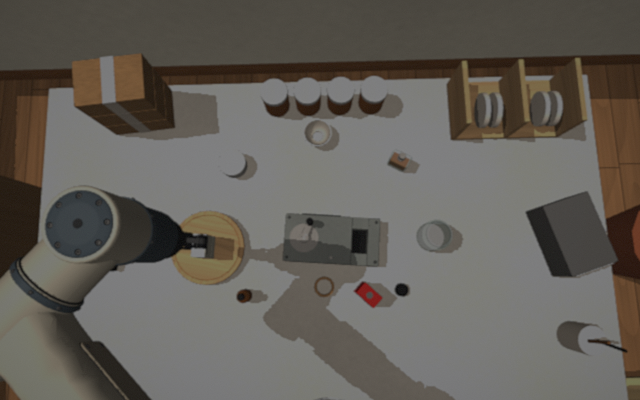

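```bash
python3 -c "
from station import env
print(env.finish_job())"
```

```text
the job is handed in; nothing more can be done
None
```

The cartridge is out of its well and standing upright near the middle of the turntable plate. I can't confirm that the crank stopped in time to keep the tell-tale pin up. The job is handed in at about 26 s of the 72 s allowed.

- **Cranking:** I gripped the knob and cranked clockwise about 2.24 turns.
    - **Force reading:** It never showed the drag clearly: 1–7 N while moving, not the 8–20 N expected. The sudden drop was not a clean signal.
    - **Where I think it came free:** At about 2.1 turns the resisting force vanished after a stop, and I took that as the tape end coming free. I then turned about 42° more for test nudges. If the tape end came free just after my previous stop, the crank is about 83° past that point, against the 144° at which the pin starts to go down. That margin depends on my reading of a weak signal, and some of the later test readings disagreed with it.
- **Lift:** I raised the cartridge about 1 mm at a time past the 3 mm where the catch would stop it. The force stayed at the cartridge's own weight, about 1–1.6 N, so the catch was open and was not forced. The rest of the lift was straight up.
- **Placing:** The cartridge touched down with a reading of about 4 N and was then released. The last pictures show it fully on the plate with the gripper about 13 cm clear. The other items look unmoved.
- **Pin:** The last pictures show it still standing. They cannot resolve a 1–2 mm drop, so this is not a full check.

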